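Rack the spare flush valves and book them in

TASK

Move every flush valve from the caddy into the slotted rack, standing on the table with its foot slid in under the keeper board: one to a slot and pushed right to the end of it. From the robot's left to its right the five slots are for the 200, 175, 150, 125 and 100 mm tall valve; the slot of a missing size stays empty. Then pick up the scanner, point its window straight at the middle of the barcode label from roughly 10 cm in front, hold it steady for two seconds, and lay it back on its mat the way up it was. Leave the other things where they are.

Things in the scene. Friction and masses are not known exactly. Their poses are not given: they have to be found in the camera images.
- valve_100: spare flush valve, 100 mm tall (the spares look alike but for their height): white round foot 64 mm across and 20 mm high, with a grey round tower 28 mm across standing in its middle up to the top. Origin: centre of the underside, z up along the tower. 0.15 to 0.27 kg, weight mostly in the foot. Starts standing on the caddy; any one may be missing (None).
- valve_125: spare flush valve, 125 mm tall (the spares look alike but for their height): white round foot 64 mm across and 20 mm high, with a grey round tower 28 mm across standing in its middle up to the top. Origin: centre of the underside, z up along the tower. 0.15 to 0.27 kg, weight mostly in the foot. Starts standing on the caddy; any one may be missing (None).
- valve_150: spare flush valve, 150 mm tall (the spares look alike but for their height): white round foot 64 mm across and 20 mm high, with a grey round tower 28 mm across standing in its middle up to the top. Origin: centre of the underside, z up along the tower. 0.15 to 0.27 kg, weight mostly in the foot. Starts standing on the caddy; any one may be missing (None).
- valve_175: spare flush valve, 175 mm tall (the spares look alike but for their height): white round foot 64 mm across and 20 mm high, with a grey round tower 28 mm across standing in its middle up to the top. Origin: centre of the underside, z up along the tower. 0.15 to 0.27 kg, weight mostly in the foot. Starts standing on the caddy; any one may be missing (None).
- valve_200: spare flush valve, 200 mm tall (the spares look alike but for their height): white round foot 64 mm across and 20 mm high, with a grey round tower 28 mm across standing in its middle up to the top. Origin: centre of the underside, z up along the tower. 0.15 to 0.27 kg, weight mostly in the foot. Starts standing on the caddy; any one may be missing (None).
- caddy: round turntable caddy. Origin: centre of its underside, on the table. Its grey disc is 300 mm across, the disc's top face at z = 30 mm, with a rim wall at its edge up to z = 47 mm; the disc can turn stiffly.
- rack: plywood rack, 150 mm deep (x), 404 mm wide (y), without floor board. Origin: centre of its underside; x points from the open front to the back, y to the left. A level keeper board 34 to 44 mm above the table covers it, with five slots 40 mm wide cut from its front edge (x = -75 mm) to x = +20 mm, centre lines y = +152, +76, 0, -76, -152 mm.
- slot_left (a point): table-level point in the leftmost slot (rack x = 6, y = 152 mm) where a valve's origin lies when its tower touches the slot's end. Axes as the rack's. The valve's foot slides in from the front under the board while its tower runs along the slot.
- slot_right (a point): the same point of the rightmost slot (rack x = 6, y = -152 mm).
- scanner: handheld barcode scanner lying on its belly on the mat, 150 mm long (x). Origin: middle of the underside. Black handle 38 mm wide, 34 mm high from x = -75 to +25 mm, grey head 64 mm wide, 44 mm high from x = +25 to +75 mm. It balances near the origin. 0.18 to 0.29 kg.
- scanner_window (a point): centre of the scanner's glass window in the front face of its head (scanner x = 75 mm, z = 22 mm); the scanner looks along +x of this frame.
- mat: fixed thin black rubber mat, the scanner's parking place, 210 mm (x) by 110 mm (y), 3 mm thick. Origin: centre of its underside.
- label_stand: fixed stand that carries the rack's stock label, a white panel 100 mm wide and 75 mm tall with a barcode. Origin: on the table below the panel's centre; the panel faces -x of the stand and leans back 37 degrees so that it looks partly up. Its foot is 80 mm square.
- label_spot (a point): middle of the barcode on the panel's face, 122 mm above the table. Axes as the stand's.
- strainer: grey plastic sink strainer, 58 mm across, 26 mm high, near the middle of the caddy. Not to be used. Origin: centre of the underside.
- seal_ring: white seal ring, 48 mm across, 10 mm high, lying on the caddy. Not to be used. Origin: centre of the underside.
- pipe_clamp: round steel pipe clamp, 40 mm across, 14 mm high, lying on the caddy. Not to be used. Origin: centre of the underside.
- tap_spout: bent chrome tap spout, 24 mm thick, about 190 mm long, lying on the table behind the caddy. Not to be used. Origin: middle of its underside.
- screwdriver: orange-handled screwdriver, 200 mm long, lying on the table near the robot. Not to be used. Origin: middle of its underside.
- descaler: white closed bottle, 72 mm across, 170 mm tall, behind the rack. Not to be used. Origin: centre of the underside.
- seal_carton: closed cardboard carton, 100 x 140 x 70 mm, behind the rack. Not to be used. Origin: centre of the underside.

How it is judged (in metres and radians):
On the way, in this order (a step that is already met when the one before it is completed fails the run):
1. all valves stand in the rack at the ends of their slots, each size in its own slot (x of valve_100 in the frame of rack between -0.008 and 0.02 m and y of valve_100 in the frame of rack between -0.172 and -0.132 m and height (world z) of each of valve_100, valve_125, valve_150, valve_175, valve_200 below 0.012 m and angle between each of valve_100, valve_125, valve_150, valve_175, valve_200's own z axis and vertical below 0.12 rad and x of valve_125 in the frame of rack between -0.008 and 0.02 m and y of valve_125 in the frame of rack between -0.096 and -0.056 m and x of valve_150 in the frame of rack between -0.008 and 0.02 m and y of valve_150 in the frame of rack between -0.02 and 0.02 m and x of valve_175 in the frame of rack between -0.008 and 0.02 m and y of valve_175 in the frame of rack between 0.056 and 0.096 m and x of valve_200 in the frame of rack between -0.008 and 0.02 m and y of valve_200 in the frame of rack between 0.132 and 0.172 m), for 0.2 s.
2. the scanner is aimed at the label's middle from 30 to 170 mm (within 20 mm) and held steady for 1 s (x of label_spot in the frame of scanner_window between 0.03 and 0.17 m and y of label_spot in the frame of scanner_window between -0.02 and 0.02 m and z of label_spot in the frame of scanner_window between -0.02 and 0.02 m and x of scanner_window in the frame of label_stand below -0.02 m and linear speed of scanner below 0.03 m/s and angular speed of scanner below 0.3 rad/s), for 1 s.
At the end, for the whole second after the job is handed in: Every valve present stands upright in the rack, within 14 mm of its end-of-slot position (rack x above -8 mm), each in the slot of its size (200, 175, 150, 125, 100 mm from left to right); the scanner rests on its belly on the mat, its origin within 45 mm (mat x) and 35 mm (mat y) of the centre (all of step 1 and x of scanner in the frame of mat between -0.045 and 0.045 m and y of scanner in the frame of mat between -0.035 and 0.035 m and z of scanner in the frame of mat below 0.01 m and angle between scanner's own z axis and vertical below 0.1 rad and linear speed of scanner below 0.02 m/s); the robot touches nothing.
It fails at once if one of the other things (strainer, seal ring, clamp, spout, screwdriver, bottle, carton) is shifted more than 60 mm (distance of any of strainer, seal_ring, pipe_clamp, tap_spout, screwdriver, descaler, seal_carton from where it was at the start of the episode above 0.06 m).
Of valve_100, valve_125, valve_150, valve_175, valve_200 only 4 to 5 are there at a start; the rules pass over those that are not, and their reading is None.
At some moment in a run one of valve_100, valve_125, valve_150, valve_175, valve_200, scanner may be knocked a few centimetres aside while the robot is not near it.
It also fails if it takes over 210 s, if anything falls off the work surface, if the arm or the gripper's body presses on something with over 40 N, if the wrist force passes 120 N, or if a joint passes its speed limit or range.

ROBOT

A 7-joint arm with a two-finger parallel gripper is mounted at the origin on the work surface. World frame = base frame: x ahead of the robot, y to its left, z up, the work surface at z = 0. Lengths are in m, angles in degrees, forces in N, time in s.
With the tool pointing down it reaches from about 0.425 to 0.875 m from the base axis. Payload 4.7 kg.
Tool frame: the origin (TCP) lies at the centre of the arm's flange, where the gripper is bolted on; the fingertips stand 182 mm ahead of it and the grasp point (between the pads) lies 164 mm ahead of it (env.grip_depth is the distance from the TCP to the grasp point, in m); z points along the fingers, y is the line along which they close (so a half turn about z gives the same grasp; the last joint's range is limited). The gripper opens to 87 mm and grips with 3 to 60 N. Pads are 19 mm wide; open, the fingers measure 117 mm over their backs; the gripper's body (75 mm by 190 mm) begins 51 mm behind the grasp point.
Start: joints at [-65.14, 18.392, -4.016, 83.108, 1.295, 78.541, -3.26], TCP at [0.265, 0.594, 0.405] pointing down, gripper open.
Joint ranges: [-163.93, 163.93], [-17.29, 119.83], [-79.2, 71.16], [3.27, 140.29], [-89.18, 269.18], [5.43, 117.66], [-154.24, 154.24]. Speed limits (degrees/s): [147.25, 147.25, 180, 180, 180, 180, 180].

INTERFACE

Orientations are given as [roll, pitch, yaw] about the fixed x, y, z axes, in that order (R = Rz(yaw) Ry(pitch) Rx(roll)).
In Python, from cell import env gives the robot as it stands. The module is installed in compiled form; this text tells all that it offers.
- The arm moves only by the tool send_rows, never from a script. Its arguments are lists of equal length, an entry for each row: "xyz": the shift along the tool's x, y, z in m, a list of three; "rotation": the turn, a rotation vector about the tool's x, y, z in rad, a list of three; "jaw": the opening, from 0 (shut) to 1 (fully open). A call has 1 to 20 rows; each row shifts and turns the commanded pose from where the row before left it, along the tool's axes as they then stand; what a row does not reach is not made up. A row lasts 1/10 s, in which the tool goes at most 50 mm and 8.59 degrees, less where a joint would pass 70% of its speed; a pose out of reach is approached as far as the arm can. A call is refused whole if a number of a shift passes 0.05 or a number of a turn 0.15, either way. A call with a gripper value outside its range is refused whole. The fingers move at their own pace and stop on an object; "newtons" is the grip in N (left out, the last holds). Time passes only in rows, so rows that do not move let the fingers close. It gives the time, the measured TCP pose, the force, the opening and the grip force at its end, in the units of the state.
- env.get_obs(): the state, without advancing time (a new reading comes with each control period).
- env.read_camera(name): name is "scene" or "top" or "wrist"; returns a dict with "image" (480x640x3 uint8, blue, green, red), "fx", "fy", "cx", "cy" (pixels), "R" (3x3) and "t" (3): a world point X has camera coordinates R X + t. Camera axes: x right, y down, z forward; pixel columns grow to the right and rows downward; lengths in m; the calibration is good to about 2 mm. A picture is of the moment at which its call begins. There is no depth.
- env.sign_off(): hands the job in; it is judged then, once.
The state is a dict: "time_s": time; "qpos": joint angles; "joint_velocities": joint speeds; "effort": joint torques, N m; "tool_pos": TCP position; "tool_rot": TCP orientation; "force": force on the tool from outside, world axes, zero at the start; "wrist_torque": the same for the moment, N m; "grip_width": finger opening in m; "grasp_force": force on a finger pad.
Only numpy, scipy, OpenCV 4.12 (cv2) and the standard library are available. Lean on these libraries where they do the work, as an engineer would, in place of code of your own. Each camera call takes 0.05 s, during which the arm holds its last target. There are 200 camera calls.

## Working session

There is one attempt and no reset: what is moved stays moved. The work goes in short steps, Python scripts to look and compute and a tool call to move; the robot and the scene stay as the last step left them, time stands still between calls to the robot, and variables do not carry over. Pictures are saved under pics/ and viewed, at most 18 in all, crops included, and the job is handed in when it is done.

Besides the shell and the picture viewer there is one more tool, called after ">>>" as a command line: name --argument value ..., lists and objects as JSON in quotes. send_rows: Moves the arm, as the interface text tells. Its arguments: {"type":"object","properties":{"xyz":{"type":"array"},"rotation":{"type":"array"},"jaw":{"type":"array"},"newtons":{"type":"number"}},"required":["xyz","rotation","jaw"]}

```bash
mkdir -p pics; ls; python3 - <<'E'
from cell import env
import cv2,numpy as np
for n in ("scene","top"):
    c=env.read_camera(n); cv2.imwrite(f"pics/{n}0.png",c["image"])
    print(n,c["fx"],c["fy"],c["cx"],c["cy"],np.round(c["R"],3).tolist(),np.round(c["t"],3).tolist())
o=env.get_obs();print(o["tool_pos"],o["tool_rot"],o["time_s"],env.grip_depth)
E
```

```text
pics
scene 559.8739729369419 559.8739729369419 315.12486074604294 236.92089884104462 [[-0.247, 0.969, 0.009], [0.647, 0.172, -0.743], [-0.721, -0.178, -0.67]] [0.138, -0.304, 1.674]
top 554.8279099954598 554.8279099954598 322.19882834734693 233.0743807837172 [[-0.02, -1.0, -0.007], [-0.994, 0.02, -0.11], [0.11, 0.004, -0.994]] [0.019, 0.604, 1.191]
[0.26483979 0.59340687 0.40376301] [-1.79900509e+02  2.65711491e-03  1.55952833e+02] 0.1 0.1635
```

View pics/scene0.png

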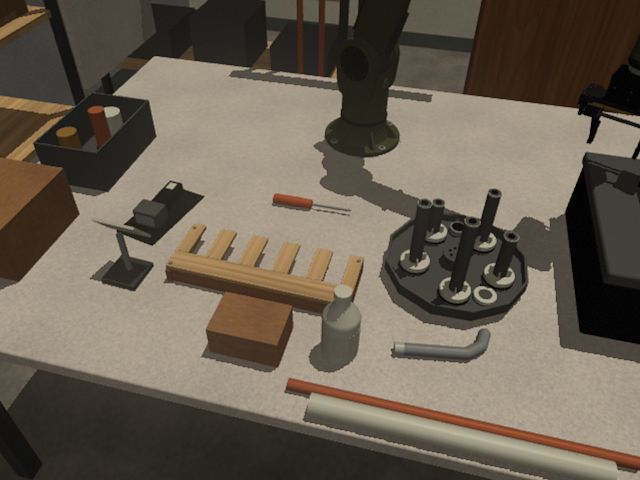

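View pics/top0.png

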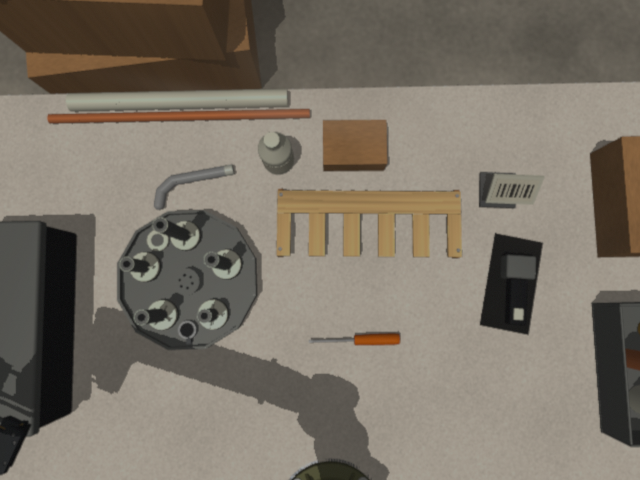

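The top view shows five valves on the caddy (centre ~188,279), the rack at (368,222) with its slots facing the robot, the scanner at (515,287) with its head toward +x, and the label at (513,188). I'll measure next.

```bash
cat > h.py <<'E'
from cell import env
import cv2,numpy as np
def ray(c,px,z):
    R=np.array(c["R"]);t=np.array(c["t"]);o=-R.T@t
    d=R.T@np.array([(px[0]-c["cx"])/c["fx"],(px[1]-c["cy"])/c["fy"],1.])
    return o+d*(z-o[2])/d[2]
def proj(c,X):
    p=np.array(c["R"])@np.array(X,float)+np.array(c["t"])
    return np.array([c["fx"]*p[0]/p[2]+c["cx"],c["fy"]*p[1]/p[2]+c["cy"]])
def white_feet(c,roi,vth=110):
    x0,y0,x1,y1=roi; im=c["image"]; hsv=cv2.cvtColor(im,cv2.COLOR_BGR2HSV)
    m=((hsv[...,2]>vth)*255).astype(np.uint8); k=np.zeros_like(m);k[y0:y1,x0:x1]=m[y0:y1,x0:x1]
    return k
E
python3 - <<'E'
from h import *
c=env.read_camera("top");im=c["image"]
k=white_feet(c,(110,205,265,352))
n,l,s,ce=cv2.connectedComponentsWithStats(k)
for i in range(1,n):
    if s[i][4]>60: print(s[i],ray(c,ce[i],.05).round(3))
crop=im[200:355,105:275];cv2.imwrite("pics/cad.png",cv2.resize(crop,None,fx=3.5,fy=3.5,interpolation=cv2.INTER_CUBIC))
hsv=cv2.cvtColor(im,cv2.COLOR_BGR2HSV)
m=cv2.inRange(hsv,(10,60,90),(28,255,255));m[:, :265]=0;m[:175]=0;m[270:]=0;m[:,475:]=0
P=np.argwhere(m>0)[:,::-1].astype(np.float32);r=cv2.minAreaRect(P);b=cv2.boxPoints(r)
print("rack",r);print([ray(c,p,.044).round(3).tolist() for p in b])
for rr in (228,235,242,248):
    row=m[rr,270:475]>0; e=np.flatnonzero(np.diff(row.astype(int)))+270.5
    print(rr,[ray(c,(x+.0,rr),.044)[1].round(3) for x in e])
for px in [(512,190)]: print(ray(c,px,.122))
print(ray(c,(320,470),0))
E
```

```text
[ 110  205  155  147 5079] [0.551 0.281 0.05 ]
[146 228  22  23 231] [0.594 0.369 0.05 ]
[170 229  29  21 270] [0.59  0.304 0.05 ]
[133 252  14   8  70] [0.562 0.404 0.05 ]
[207 259  34  20 271] [0.525 0.214 0.05 ]
[130 262  29  20 253] [0.522 0.39  0.05 ]
[148 300  17  10  97] [0.455 0.367 0.05 ]
[198 300  17  13 112] [0.452 0.26  0.05 ]
[149 309  27  21 231] [0.418 0.348 0.05 ]
[199 310  28  20 243] [0.416 0.24  0.05 ]
[178 321  18  18  75] [0.401 0.302 0.05 ]
rack ((368.6419982910156, 223.00933837890625), (185.08795166015625, 67.04438781738281), 0.325540691614151)
[[0.555, 0.109, 0.044], [0.703, 0.107, 0.044], [0.692, -0.301, 0.044], [0.544, -0.293, 0.044]]
228 [np.float64(0.107), np.float64(0.076), np.float64(0.037), np.float64(-0.0), np.float64(-0.038), np.float64(-0.075), np.float64(-0.114), np.float64(-0.151), np.float64(-0.188), np.float64(-0.228), np.float64(-0.265), np.float64(-0.297)]
235 [np.float64(0.107), np.float64(0.077), np.float64(0.037), np.float64(0.0), np.float64(-0.037), np.float64(-0.074), np.float64(-0.114), np.float64(-0.151), np.float64(-0.188), np.float64(-0.227), np.float64(-0.264), np.float64(-0.297)]
242 [np.float64(0.11), np.float64(0.077), np.float64(0.037), np.float64(0.003), np.float64(-0.037), np.float64(-0.074), np.float64(-0.113), np.float64(-0.15), np.float64(-0.187), np.float64(-0.226), np.float64(-0.263), np.float64(-0.296)]
248 [np.float64(0.11), np.float64(0.103), np.float64(0.097), np.float64(0.077), np.float64(0.04), np.float64(0.003), np.float64(-0.036), np.float64(-0.074), np.float64(-0.113), np.float64(-0.15), np.float64(-0.189), np.float64(-0.226), np.float64(-0.263), np.float64(-0.295)]
[ 0.67546901 -0.38562124  0.122     ]
[0.09183366 0.02223593 0.        ]
```

View pics/cad.png

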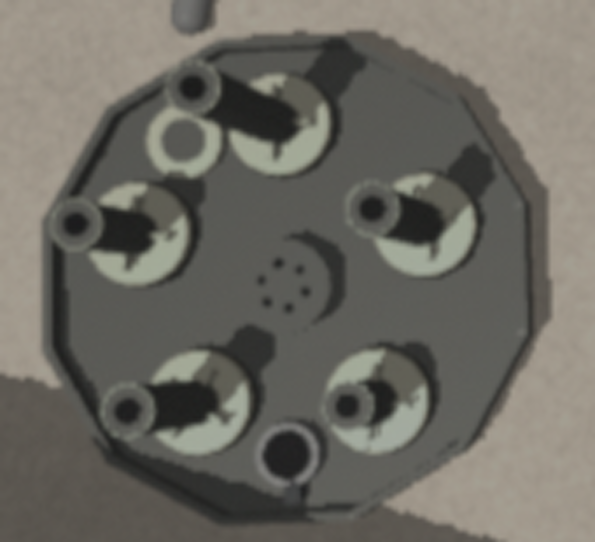

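```bash
python3 - <<'E'
from h import *
c=env.read_camera("top")
F=dict(A=((280,123),(194,87)),B=((426,224),(373,209)),C=((138,233),(75,223)),D=((203,401),(128,410)),E=((377,400),(348,405)))
f=lambda p:(p[0]/3.5+105-.36,p[1]/3.5+200-.36)
for k,(a,b) in F.items():
    X=ray(c,f(a),.05)
    e=[np.linalg.norm(proj(c,[X[0],X[1],.03+h])-f(b)).round(1) for h in (.1,.125,.15,.175,.2)]
    i=int(np.argmin(e));h=(.1,.125,.15,.175,.2)[i]
    print(k,X[:2].round(4),h,e,"from cap",ray(c,f(b),.03+h)[:2].round(4))
pts=np.array([[.555,.109],[.703,.107],[.692,-.301],[.544,-.293]])
C=pts.mean(0);yv=(pts[0]-pts[3])+(pts[1]-pts[2]);yaw=np.degrees(np.arctan2(-yv[0],yv[1]))
a=np.radians(yaw);R=np.array([[np.cos(a),-np.sin(a)],[np.sin(a),np.cos(a)]])
print(C,yaw)
for n,y in zip((200,175,150,125,100),(.152,.076,0,-.076,-.152)):
    print(n,"end",(C+R@[.006,y]).round(4),"pre",(C+R@[-.115,y]).round(4))
E
```

```text
A [0.6045 0.3069] 0.2 [np.float64(15.8), np.float64(12.2), np.float64(8.3), np.float64(4.3), np.float64(0.1)] from cap [0.6045 0.307 ]
B [0.5398 0.216 ] 0.175 [np.float64(8.4), np.float64(5.8), np.float64(3.2), np.float64(0.5), np.float64(2.5)] from cap [0.5394 0.2169]
C [0.5378 0.3944] 0.125 [np.float64(5.2), np.float64(0.7), np.float64(3.9), np.float64(8.8), np.float64(13.9)] from cap [0.5382 0.3958]
D [0.434  0.3529] 0.15 [np.float64(9.8), np.float64(5.8), np.float64(1.6), np.float64(2.9), np.float64(7.5)] from cap [0.4338 0.3559]
E [0.4326 0.2461] 0.1 [np.float64(0.2), np.float64(2.7), np.float64(5.6), np.float64(8.7), np.float64(12.0)] from cap [0.4325 0.2464]
[ 0.6235 -0.0945] -1.5557991739277386
200 end [0.6336 0.0573] pre [0.5127 0.0606]
175 end [ 0.6316 -0.0187] pre [ 0.5106 -0.0154]
150 end [ 0.6295 -0.0947] pre [ 0.5085 -0.0914]
125 end [ 0.6274 -0.1706] pre [ 0.5065 -0.1673]
100 end [ 0.6254 -0.2466] pre [ 0.5044 -0.2433]
```

>>> send_rows --xyz '[[0,0,-0.003],[0,0,-0.003],[0,0,-0.003],[0,0,-0.003],[0,0,-0.003],[0,0,-0.003],[0,0,-0.003],[0,0,-0.003],[-0.023,0.029,0],[-0.023,0.029,0],[-0.023,0.029,0],[-0.023,0.029,0],[-0.023,0.029,0],[-0.023,0.029,0],[-0.023,0.029,0],[-0.023,0.029,0],[-0.023,0.029,0],[-0.023,0.029,0],[-0.023,0.029,0],[-0.023,0.029,0]]' --rotation '[[0,0,0.147],[0,0,0.147],[0,0,0.147],[0,0,0.147],[0,0,0.147],[0,0,0.147],[0,0,0.147],[0,0,0.147],[0,0,0],[0,0,0],[0,0,0],[0,0,0],[0,0,0],[0,0,0],[0,0,0],[0,0,0],[0,0,0],[0,0,0],[0,0,0],[0,0,0]]' --jaw '[1,1,1,1,1,1,1,1,1,1,1,1,1,1,1,1,1,1,1,1]' --newtons 30

```text
time_s: 2.2
tool_pos: [0.6069, 0.308, 0.4286]
tool_rot: [-180.0, -0.0, 88.6]
force: [-0.7, 0.4, -0.6]
grip_width: 0.0872
grasp_force: 0.0
```

```bash
cat >> h.py <<'E'
from scipy.spatial.transform import Rotation as Ro
def delta(*targets):
    """tool-frame deltas from present pose through TCP targets (x,y,z), orientation kept"""
    o=env.get_obs();R=Ro.from_euler("xyz",o["tool_rot"],degrees=True);p=np.array(o["tool_pos"])
    print("t",o["time_s"],"p",p.round(4),"rpy",np.round(o["tool_rot"],2),"F",np.round(o["force"],1),"w",o["grip_width"],"g",o["grasp_force"])
    for T in targets:
        print("->",T,"tool d",R.inv().apply(np.array(T)-p).round(4)); p=np.array(T)
E
python3 -c "
from h import *
delta((.6045,.307,.43),(.6045,.307,.3685),(.6045,.307,.435),(.62,.12,.435),(.5127,.0606,.435),(.5127,.0606,.3435),(.6346,.0573,.3435))"
```

```text
t 2.2 p [0.6069 0.308  0.4286] rpy [-179.99   -0.     88.58] F [-0.7  0.4 -0.6] w 0.08718741951386846 g 0.0
-> (0.6045, 0.307, 0.43) tool d [-0.001  -0.0023 -0.0014]
-> (0.6045, 0.307, 0.3685) tool d [-0.      0.      0.0615]
-> (0.6045, 0.307, 0.435) tool d [ 0.     -0.     -0.0665]
-> (0.62, 0.12, 0.435) tool d [-0.1866  0.0201 -0.    ]
-> (0.5127, 0.0606, 0.435) tool d [-0.062  -0.1058  0.    ]
-> (0.5127, 0.0606, 0.3435) tool d [-0.      0.      0.0915]
-> (0.6346, 0.0573, 0.3435) tool d [-0.0003  0.1219 -0.    ]
```

Descend, grip and lift.

>>> send_rows --xyz '[[-0.001,-0.002,0.01],[0,0,0.02],[0,0,0.02],[0,0,0.01],[0,0,0],[0,0,0],[0,0,0],[0,0,0],[0,0,0],[0,0,0],[0,0,0],[0,0,-0.01],[0,0,-0.02],[0,0,-0.02],[0,0,-0.02],[0,0,0]]' --rotation '[[0,0,0],[0,0,0],[0,0,0],[0,0,0],[0,0,0],[0,0,0],[0,0,0],[0,0,0],[0,0,0],[0,0,0],[0,0,0],[0,0,0],[0,0,0],[0,0,0],[0,0,0],[0,0,0]]' --jaw '[1,1,1,1,0,0,0,0,0,0,0,0,0,0,0,0]' --newtons 30

```text
time_s: 3.8
tool_pos: [0.6045, 0.308, 0.4427]
tool_rot: [179.7, -0.2, 88.6]
force: [0.6, 1.0, -1.4]
grip_width: 0.0271
grasp_force: 30.0
```

>>> send_rows --xyz '[[-0.013,0.001,0],[-0.025,0.002,0],[-0.025,0.002,0],[-0.025,0.002,0],[-0.025,0.002,0],[-0.025,0.002,0],[-0.025,0.002,0],[-0.025,0.001,0],[-0.015,-0.02,0],[-0.015,-0.022,0],[-0.015,-0.022,0],[-0.015,-0.022,0],[-0.002,-0.02,0],[0,0,0.02],[0,0,0.02],[0,0,0.02],[0,0,0.02],[0,0,0.01],[0,0,0],[0,0,0]]' --rotation '[[0,0,0],[0,0,0],[0,0,0],[0,0,0],[0,0,0],[0,0,0],[0,0,0],[0,0,0],[0,0,0],[0,0,0],[0,0,0],[0,0,0],[0,0,0],[0,0,0],[0,0,0],[0,0,0],[0,0,0],[0,0,0],[0,0,0],[0,0,0]]' --jaw '[0,0,0,0,0,0,0,0,0,0,0,0,0,0,0,0,0,0,0,0]'

```text
time_s: 5.8
tool_pos: [0.5063, 0.0594, 0.3514]
tool_rot: [179.8, -0.1, 88.5]
force: [-2.3, -0.2, 14.7]
grip_width: 0.0275
grasp_force: 29.9
```

```bash
python3 - <<'E'
from h import *
delta((.5127,.0606,.3436),(.6346,.0573,.3436))
for n in("scene","wrist"):
    c=env.read_camera(n)["image"]
    cv2.imwrite(f"pics/{n}1.png",c if n=="wrist" else cv2.resize(c[120:320,140:440],None,fx=2.5,fy=2.5))
E
```

```text
t 5.8 p [0.5063 0.0594 0.3514] rpy [ 1.7977e+02 -8.0000e-02  8.8530e+01] F [-2.3 -0.2 14.7] w 0.02748702278111659 g 29.91039739223197
-> (0.5127, 0.0606, 0.3436) tool d [0.0013 0.0063 0.0078]
-> (0.6346, 0.0573, 0.3436) tool d [-0.0002  0.1219  0.0005]
```

View pics/scene1.png

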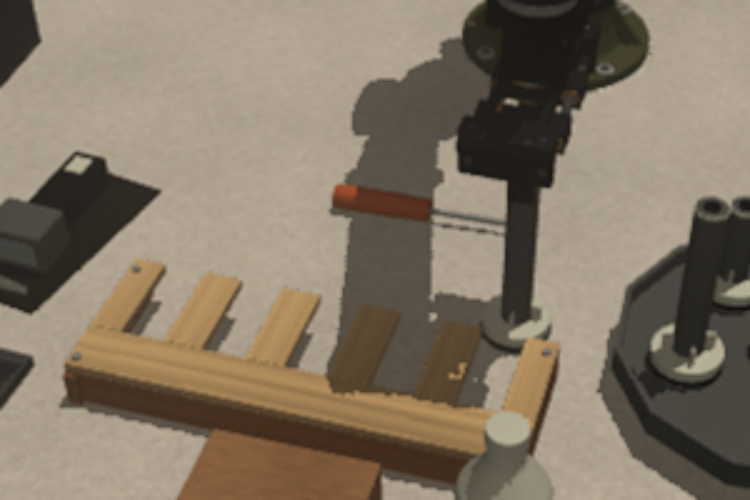

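The picture shows the 200 valve just in front of the leftmost slot (foot at 515,320), upright but likely touching the table; raise a little and check.

>>> send_rows --xyz '[[0,0,-0.005],[0,0,-0.003],[0.001,0,0],[0,0,0]]' --rotation '[[0,0,0],[0,0,0],[0,0,0],[0,0,0]]' --jaw '[0,0,0,0]'

```text
time_s: 6.3
tool_pos: [0.5053, 0.0613, 0.356]
tool_rot: [-179.9, 0.0, 88.6]
force: [0.9, 0.1, -2.0]
grip_width: 0.0272
grasp_force: 29.9
```

>>> send_rows --xyz '[[-0.001,0.016,0],[0,0.016,0],[0,0.016,0],[0,0.016,0],[0,0.016,0],[0,0.016,0],[0,0.014,0],[0,0.01,0],[0,0.007,0],[0,0,0],[0,0,0]]' --rotation '[[0,0,0],[0,0,0],[0,0,0],[0,0,0],[0,0,0],[0,0,0],[0,0,0],[0,0,0],[0,0,0],[0,0,0],[0,0,0]]' --jaw '[0,0,0,0,0,0,0,0,0,0,0]'

```text
time_s: 7.4
tool_pos: [0.6323, 0.0572, 0.3565]
tool_rot: [-179.9, 0.0, 88.6]
force: [-0.1, -0.6, -1.9]
grip_width: 0.0275
grasp_force: 29.9
```

>>> send_rows --xyz '[[0,0.002,0],[0,0,0.003],[0,0,0.003],[0,0,0],[0,0,0],[0,0,0],[0,0,0],[0,0,-0.01],[0,0,-0.02],[0,0,-0.02],[0,0,-0.02],[0,0,0]]' --rotation '[[0,0,0],[0,0,0],[0,0,0],[0,0,0],[0,0,0],[0,0,0],[0,0,0],[0,0,0],[0,0,0],[0,0,0],[0,0,0],[0,0,0]]' --jaw '[0,0,0,0,0.8,0.8,0.8,0.8,0.8,0.8,0.8,0.8]'

```text
time_s: 8.6
tool_pos: [0.6354, 0.057, 0.4248]
tool_rot: [179.6, -0.1, 88.6]
force: [0.2, 0.5, 0.5]
grip_width: 0.0691
grasp_force: 0.0
```

```bash
python3 - <<'E'
from h import *
delta((.5398,.2165,.425),(.5398,.2165,.343),(.5398,.2165,.41),(.508,-.0154,.41),(.508,-.0154,.3186),(.632,-.0187,.3186))
for n in("scene","top"):
    c=env.read_camera(n)["image"]
    cv2.imwrite(f"pics/{n}2.png",cv2.resize(c[120:330,300:570],None,fx=2.5,fy=2.5) if n=="scene" else c)
E
```

```text
t 8.6 p [0.6354 0.057  0.4248] rpy [ 1.7964e+02 -7.0000e-02  8.8570e+01] F [0.2 0.5 0.5] w 0.0690839518735106 g 0.0
-> (0.5398, 0.2165, 0.425) tool d [ 0.1571 -0.0996 -0.0007]
-> (0.5398, 0.2165, 0.343) tool d [-0.0001 -0.0005  0.082 ]
-> (0.5398, 0.2165, 0.41) tool d [ 0.0001  0.0004 -0.067 ]
-> (0.508, -0.0154, 0.41) tool d [-0.2326 -0.026  -0.0005]
-> (0.508, -0.0154, 0.3186) tool d [-0.0001 -0.0006  0.0914]
-> (0.632, -0.0187, 0.3186) tool d [-0.0002  0.124   0.0008]
```

View pics/top2.png

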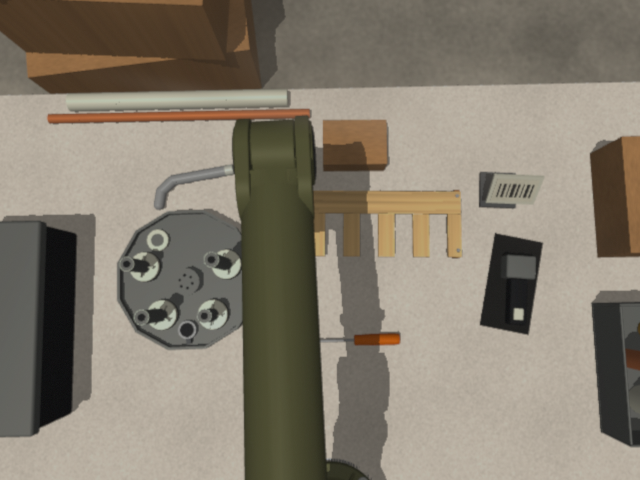

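The rest of the caddy is unchanged; the arm hides the 200 slot. Next is the 175 valve.

>>> send_rows --xyz '[[0.022,-0.014,0],[0.023,-0.014,0],[0.023,-0.014,0],[0.023,-0.014,0],[0.023,-0.015,0],[0.023,-0.015,0],[0.02,-0.014,0],[0,0,0],[0,0,0.02],[0,0,0.02],[0,0,0.02],[0,0,0.015],[0,0,0.007],[0,0,0]]' --rotation '[[0,0,0],[0,0,0],[0,0,0],[0,0,0],[0,0,0],[0,0,0],[0,0,0],[0,0,0],[0,0,0],[0,0,0],[0,0,0],[0,0,0],[0,0,0],[0,0,0]]' --jaw '[0.8,0.8,0.8,0.8,0.8,0.8,0.8,0.8,0.8,0.8,0.8,0.8,0.8,0.8]'

```text
time_s: 10.1
tool_pos: [0.5385, 0.2161, 0.3375]
tool_rot: [-179.9, 0.1, 88.5]
force: [0.1, 0.5, 0.5]
grip_width: 0.0695
grasp_force: 0.0
```

>>> send_rows --xyz '[[0,0,0],[0,0,0],[0,0,0],[0,0,0],[0,0,0],[0,0,-0.01],[0,0,-0.02],[0,0,-0.02],[0,0,-0.02],[-0.012,-0.002,0],[-0.025,-0.003,0],[-0.025,-0.003,0],[-0.025,-0.003,0],[-0.025,-0.003,0],[-0.025,-0.003,0],[-0.025,-0.003,0],[-0.025,-0.003,0],[-0.025,-0.003,0],[-0.02,0,0],[0,0,0]]' --rotation '[[0,0,0],[0,0,0],[0,0,0],[0,0,0],[0,0,0],[0,0,0],[0,0,0],[0,0,0],[0,0,0],[0,0,0],[0,0,0],[0,0,0],[0,0,0],[0,0,0],[0,0,0],[0,0,0],[0,0,0],[0,0,0],[0,0,0],[0,0,0]]' --jaw '[0,0,0,0,0,0,0,0,0,0,0,0,0,0,0,0,0,0,0,0]'

```text
time_s: 12.1
tool_pos: [0.5057, -0.0192, 0.4079]
tool_rot: [-179.9, 0.1, 88.2]
force: [0.1, 0.6, -2.5]
grip_width: 0.027
grasp_force: 30.0
```

>>> send_rows --xyz '[[0.004,0,0.015],[0,0,0.02],[0,0,0.02],[0,0,0.02],[0,0,0.015],[0,0,0.004],[0,0,0],[0,0,0],[0,0.016,0],[0,0.016,0],[0,0.016,0],[0,0.016,0],[0,0.016,0],[0,0.016,0],[0,0.014,0],[0,0.01,0],[0,0.005,0],[0,0,0],[0,0,0]]' --rotation '[[0,0,0],[0,0,0],[0,0,0],[0,0,0],[0,0,0],[0,0,0],[0,0,0],[0,0,0],[0,0,0],[0,0,0],[0,0,0],[0,0,0],[0,0,0],[0,0,0],[0,0,0],[0,0,0],[0,0,0],[0,0,0],[0,0,0]]' --jaw '[0,0,0,0,0,0,0,0,0,0,0,0,0,0,0,0,0,0,0]'

```text
time_s: 14.0
tool_pos: [0.6262, -0.0141, 0.3146]
tool_rot: [-178.7, -0.1, 88.6]
force: [-23.4, -0.0, 22.2]
grip_width: 0.0409
grasp_force: 47.7
```

```bash
python3 - <<'E'
from h import *
c=env.read_camera("scene")["image"]
cv2.imwrite("pics/scene3.png",cv2.resize(c[140:330,150:400],None,fx=3,fy=3))
E
```

```text
(no output)
```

View pics/scene3.png

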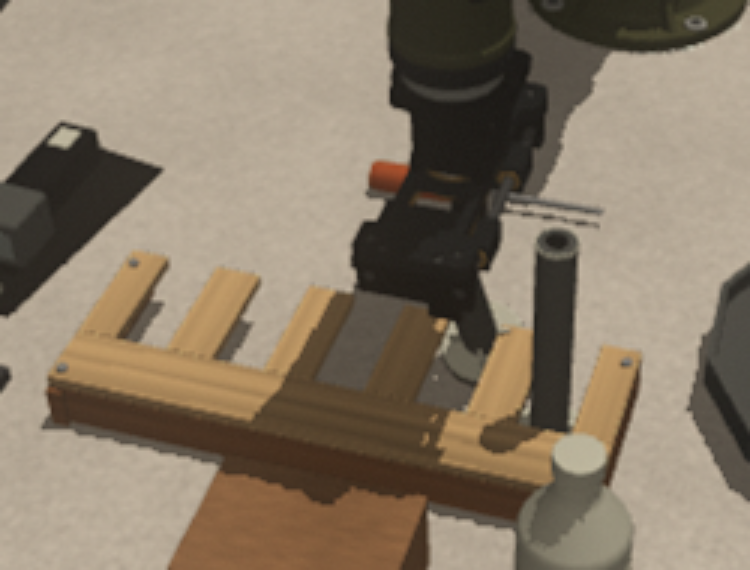

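The 200 valve stands in its slot (tower at 555,330). The 175 valve has caught and tilted in the grip, with its foot lagging at about (465,360). I'll back out.

>>> send_rows --xyz '[[0,-0.01,0],[0,-0.01,0],[0,-0.015,0],[0,-0.015,0],[0,-0.015,0],[0,-0.015,0],[0,-0.015,0],[0,-0.015,0],[0,-0.01,0],[0,0,0]]' --rotation '[[0,0,0],[0,0,0],[0,0,0],[0,0,0],[0,0,0],[0,0,0],[0,0,0],[0,0,0],[0,0,0],[0,0,0]]' --jaw '[0,0,0,0,0,0,0,0,0,0]'

```text
time_s: 15.05
tool_pos: [0.5136, -0.0108, 0.3186]
tool_rot: [179.4, -0.1, 88.6]
force: [2.9, -0.5, 11.0]
grip_width: 0.0267
grasp_force: 30.0
```

```bash
python3 - <<'E'
from h import *
delta()
c=env.read_camera("scene")["image"]
cv2.imwrite("pics/scene4.png",cv2.resize(c[140:330,150:400],None,fx=3,fy=3))
E
```

```text
t 15.05 p [ 0.5136 -0.0108  0.3186] rpy [ 1.7937e+02 -1.2000e-01  8.8590e+01] F [ 2.9 -0.5 11. ] w 0.026745729661882146 g 29.968241513706744
```

View pics/scene4.png

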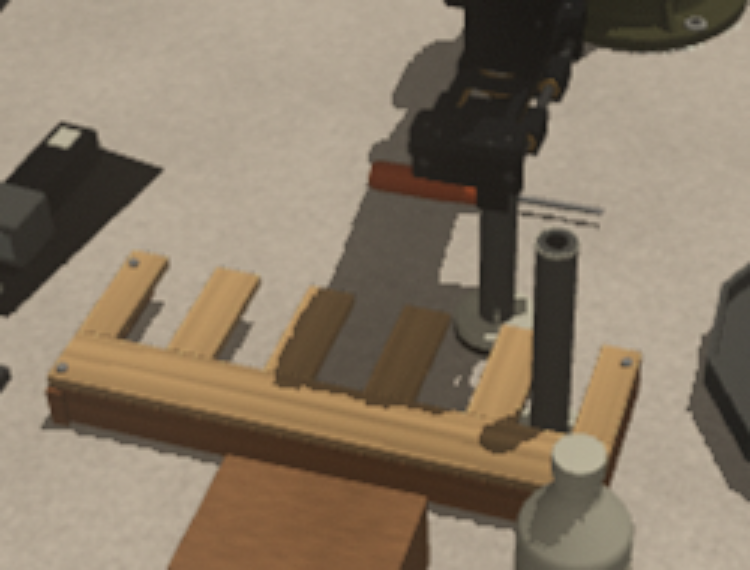

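```bash
python3 - <<'E'
from h import *
c=env.read_camera("scene")
f=lambda p:(p[0]/3+150-.33,p[1]/3+140-.33)
def onx(px,x):
    a=ray(c,f(px),0);b=ray(c,f(px),.2);s=(x-a[0])/(b[0]-a[0]);return (a+s*(b-a)).round(4)
for p in [(498,220),(498,260),(497,300)]: print(onx(p,.5136))
for p in [(470,408),(500,325),(417,400),(450,312),(475,318),(443,404)]: print(ray(c,f(p),.044).round(4))
g=cv2.cvtColor(c["image"],cv2.COLOR_BGR2GRAY)
for r in (210,225,238): print(r,g[r,295:335].tolist())
X=proj(c,[.5136,-.0108,.1]);print("tcp axis z.1 px",X,"z.02",proj(c,[.5136,-.0108,.02]))
t=f((555,243));print("200 cap",ray(c,t,.2).round(4), "expected x=.6336 y=.0573")
E
```

```text
[ 0.5136 -0.0109  0.1062]
[ 0.5136 -0.0105  0.0674]
[ 0.5136 -0.0109  0.0267]
[0.6459 0.0031 0.044 ]
[0.558  0.0026 0.044 ]
[ 0.6479 -0.035   0.044 ]
[ 0.5539 -0.0369  0.044 ]
[ 0.5554 -0.0172  0.044 ]
[ 0.647  -0.0162  0.044 ]
210 [84, 82, 83, 81, 82, 82, 80, 80, 80, 80, 77, 78, 78, 80, 72, 50, 39, 39, 40, 38, 35, 36, 32, 32, 39, 43, 37, 80, 128, 124, 124, 122, 140, 167, 168, 169, 170, 171, 169, 170]
225 [83, 82, 79, 120, 167, 164, 165, 166, 169, 167, 167, 166, 166, 169, 146, 53, 40, 44, 43, 45, 45, 45, 45, 44, 44, 41, 60, 125, 168, 169, 171, 172, 161, 104, 36, 53, 77, 102, 106, 101]
238 [84, 85, 82, 81, 83, 84, 84, 86, 85, 84, 86, 85, 89, 87, 73, 39, 43, 45, 45, 44, 44, 46, 45, 44, 42, 39, 115, 184, 178, 176, 172, 174, 143, 50, 39, 44, 45, 46, 47, 46]
tcp axis z.1 px [315.68374953 215.17682665] z.02 [315.3432217 241.8335796]
200 cap [0.6367 0.057  0.2   ] expected x=.6336 y=.0573
```

Both views put slot 2's centre line at y ≈ -0.016, and the tower is at -0.011, about 5 mm too far left. I'll correct that and let it settle before reading.

>>> send_rows --xyz '[[0,0,-0.004],[-0.005,-0.004,-0.002],[0,0,0],[0,0,0],[0,0,0],[0,0,0]]' --rotation '[[0,0,0],[0,0,0],[0,0,0],[0,0,0],[0,0,0],[0,0,0]]' --jaw '[0,0,0,0,0,0]'

```text
time_s: 15.75
tool_pos: [0.5077, -0.0156, 0.3203]
tool_rot: [-180.0, 0.0, 88.6]
force: [0.1, -0.4, -2.2]
grip_width: 0.0272
grasp_force: 30.0
```

```bash
python3 - <<'E'
from h import *
c=env.read_camera("scene");delta()
hsv=cv2.cvtColor(c["image"],cv2.COLOR_BGR2HSV)
def onx(px,x):
    a=ray(c,px,0);b=ray(c,px,.2);s=(x-a[0])/(b[0]-a[0]);return (a+s*(b-a)).round(4)
x=env.get_obs()["tool_pos"][0]
g=cv2.cvtColor(c["image"],cv2.COLOR_BGR2GRAY)
for r in (212,220,228,236):
    row=g[r,290:330]<60;i=np.flatnonzero(row)+290;print(r,i.min(),i.max(),onx(((i.min()+i.max())/2,r),x))
E
```

```text
t 15.8 p [ 0.5077 -0.0156  0.3204] rpy [-179.97    0.     88.58] F [-0.6  0.2 -2.1] w 0.027429656867164653 g 29.96415906585753
212 309 319 [ 0.5077 -0.0162  0.1033]
220 309 319 [ 0.5077 -0.016   0.0801]
228 309 329 [ 0.5077 -0.0041  0.0589]
236 309 329 [ 0.5077 -0.0038  0.0346]
```

>>> send_rows --xyz '[[0,0,-0.003],[0,0.01,0],[0,0.01,0],[0,0.01,0],[0,0.01,0],[0,0.01,0],[0.001,0.01,0],[0,0.01,0],[0,0.01,0],[0,0.01,0],[0,0.01,0],[0,0.01,0],[0,0.01,0],[0,0.002,0],[0,0,0],[0,0,0],[0,0,0]]' --rotation '[[0,0,0],[0,0,0],[0,0,0],[0,0,0],[0,0,0],[0,0,0],[0,0,0],[0,0,0],[0,0,0],[0,0,0],[0,0,0],[0,0,0],[0,0,0],[0,0,0],[0,0,0],[0,0,0],[0,0,0]]' --jaw '[0,0,0,0,0,0,0,0,0,0,0,0,0,0,0,0,0]'

```text
time_s: 17.5
tool_pos: [0.6295, -0.0178, 0.3238]
tool_rot: [-180.0, -0.0, 88.6]
force: [0.4, -0.9, -1.1]
grip_width: 0.0276
grasp_force: 30.0
```

>>> send_rows --xyz '[[0,0.003,0],[0,0,0.004],[0,0,0.003],[0,0,0],[0,0,0],[0,0,0],[0,0,0],[0,0,0],[0,0,-0.01],[0,0,-0.02],[0,0,-0.02],[0,0,-0.02],[0,0,-0.02],[0,0,0],[0,0,0],[0,0,0]]' --rotation '[[0,0,0],[0,0,0],[0,0,0],[0,0,0],[0,0,0],[0,0,0],[0,0,0],[0,0,0],[0,0,0],[0,0,0],[0,0,0],[0,0,0],[0,0,0],[0,0,0],[0,0,0],[0,0,0]]' --jaw '[0,0,0,0,0,0.8,0.8,0.8,0.8,0.8,0.8,0.8,0.8,0.8,0.8,0.8]'

```text
time_s: 19.1
tool_pos: [0.6325, -0.0177, 0.4057]
tool_rot: [-179.9, 0.0, 88.6]
force: [-0.1, -0.5, -0.9]
grip_width: 0.0696
grasp_force: 0.0
```

```bash
python3 -c "
from h import *
delta((.434,.3545,.41))"
```

```text
t 19.1 p [ 0.6325 -0.0177  0.4057] rpy [-179.91    0.     88.57] F [-0.1 -0.5 -0.9] w 0.06964589269198342 g 0.0
-> (0.434, 0.3545, 0.41) tool d [ 0.3671 -0.2077 -0.004 ]
```

>>> send_rows --xyz '[[0.014,-0.008,-0.001],[0.027,-0.015,-0.001],[0.027,-0.015,-0.001],[0.027,-0.015,-0.001],[0.027,-0.015,0],[0.027,-0.015,0],[0.027,-0.015,0],[0.027,-0.015,0],[0.027,-0.015,0],[0.027,-0.015,0],[0.027,-0.015,0],[0.027,-0.015,0],[0.027,-0.015,0],[0.027,-0.018,0],[0.002,-0.001,0],[0,0,0],[0,0,0],[0,0,0],[0,0,0]]' --rotation '[[0,0,0],[0,0,0],[0,0,0],[0,0,0],[0,0,0],[0,0,0],[0,0,0],[0,0,0],[0,0,0],[0,0,0],[0,0,0],[0,0,0],[0,0,0],[0,0,0],[0,0,0],[0,0,0],[0,0,0],[0,0,0],[0,0,0]]' --jaw '[0.8,0.8,0.8,0.8,0.8,0.8,0.8,0.8,0.8,0.8,0.8,0.8,0.8,0.8,0.8,0.8,0.8,0.8,0.8]'

```text
time_s: 21.0
tool_pos: [0.4356, 0.3532, 0.4108]
tool_rot: [180.0, 0.0, 88.4]
force: [-0.2, 0.1, -0.2]
grip_width: 0.0698
grasp_force: 0.0
```

```bash
python3 - <<'E'
from h import *
delta((.434,.3545,.41),(.434,.3545,.32))
c=env.read_camera("top")["image"];a=cv2.resize(c[170:345,270:550],None,fx=2,fy=2)
c=env.read_camera("scene")["image"];b=cv2.resize(c[140:320,270:550],None,fx=2,fy=2)
b=b[:350]; cv2.imwrite("pics/duo5.png",cv2.resize(np.vstack([a[:300],b[:300]]),(560,600)))
E
```

```text
t 21.0 p [0.4356 0.3532 0.4108] rpy [1.7999e+02 1.0000e-02 8.8450e+01] F [-0.2  0.1 -0.2] w 0.0697644477136664 g 0.0
-> (0.434, 0.3545, 0.41) tool d [ 0.0012 -0.0017  0.0008]
-> (0.434, 0.3545, 0.32) tool d [ 0.   -0.    0.09]
```

View pics/duo5.png

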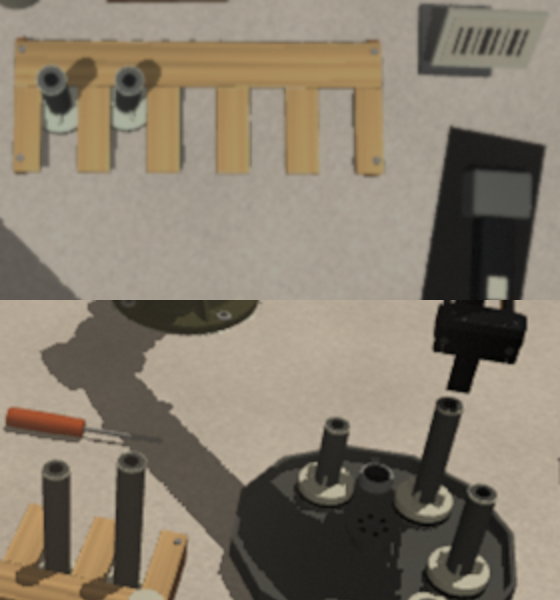

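Both valves stand at the ends of their slots (tops at about (52,80) and (130,78) in the upper panel), and the gripper is above the 150 valve.

>>> send_rows --xyz '[[0.001,-0.002,0.01],[0,0,0.02],[0,0,0.02],[0,0,0.02],[0,0,0.015],[0,0,0.005],[0,0,0],[0,0,0],[0,0,0]]' --rotation '[[0,0,0],[0,0,0],[0,0,0],[0,0,0],[0,0,0],[0,0,0],[0,0,0],[0,0,0],[0,0,0]]' --jaw '[0.8,0.8,0.8,0.8,0.8,0.8,0.8,0.8,0.8]'

```text
time_s: 22.0
tool_pos: [0.4334, 0.3555, 0.3219]
tool_rot: [179.9, -0.1, 88.6]
force: [0.1, 0.0, 0.2]
grip_width: 0.0696
grasp_force: 0.0
```

>>> send_rows --xyz '[[0,0,0],[0,0,0],[0,0,0],[0,0,0],[0,0,0],[0,0,0],[0,0,-0.01],[0,0,-0.02],[0,0,-0.02],[0,0,-0.02],[-0.005,0.02,-0.005],[-0.01,0.025,0],[-0.015,0.025,0],[-0.02,0.01,0],[-0.02,0.004,0],[-0.02,0,0],[-0.02,0,0],[0,0,0],[0,0,0],[0,0,0]]' --rotation '[[0,0,0],[0,0,0],[0,0,0],[0,0,0],[0,0,0],[0,0,0],[0,0,0],[0,0,0],[0,0,0],[0,0,0],[0,0,0],[0,0,0],[0,0,0],[0,0,0],[0,0,0],[0,0,0],[0,0,0],[0,0,0],[0,0,0],[0,0,0]]' --jaw '[0,0,0,0,0,0,0,0,0,0,0,0,0,0,0,0,0,0,0,0]'

```text
time_s: 24.0
tool_pos: [0.5138, 0.2442, 0.396]
tool_rot: [180.0, -0.1, 88.7]
force: [-0.0, 0.0, -2.4]
grip_width: 0.0273
grasp_force: 30.0
```

```bash
python3 -c "
from h import *
delta((.508,-.091,.397),(.508,-.091,.300))"
```

```text
t 24.0 p [0.5138 0.2442 0.396 ] rpy [ 1.800e+02 -6.000e-02  8.866e+01] F [-0.   0.  -2.4] w 0.027287783921698727 g 29.986365409567952
-> (0.508, -0.091, 0.397) tool d [-0.3353  0.0021 -0.0014]
-> (0.508, -0.091, 0.3) tool d [-0.0001 -0.      0.097 ]
```

>>> send_rows --xyz '[[-0.015,0,0],[-0.026,0,0],[-0.026,0,0],[-0.026,0,0],[-0.026,0,0],[-0.026,0,0],[-0.026,0,0],[-0.026,0,0],[-0.026,0,0],[-0.026,0,0],[-0.026,0,0],[-0.026,0,0],[-0.026,0,0],[-0.01,0,0],[0,0,0.02],[0,0,0.02],[0,0,0.02],[0,0,0.02],[0,0,0.01],[0,0,0]]' --rotation '[[0,0,0],[0,0,0],[0,0,0],[0,0,0],[0,0,0],[0,0,0],[0,0,0],[0,0,0],[0,0,0],[0,0,0],[0,0,0],[0,0,0],[0,0,0],[0,0,0],[0,0,0],[0,0,0],[0,0,0],[0,0,0],[0,0,0],[0,0,0]]' --jaw '[0,0,0,0,0,0,0,0,0,0,0,0,0,0,0,0,0,0,0,0]'

```text
time_s: 26.0
tool_pos: [0.5053, -0.093, 0.3045]
tool_rot: [-179.8, -0.0, 88.6]
force: [-0.5, 0.1, -0.9]
grip_width: 0.0275
grasp_force: 30.0
```

>>> send_rows --xyz '[[0,0,0],[0,0,0],[0,0,0]]' --rotation '[[0,0,0],[0,0,0],[0,0,0]]' --jaw '[0,0,0]'

```text
time_s: 26.3
tool_pos: [0.5063, -0.0937, 0.3067]
tool_rot: [179.9, -0.0, 88.6]
force: [0.3, -0.0, -3.1]
grip_width: 0.0273
grasp_force: 30.0
```

```bash
python3 -c "
from h import *
delta((.508,-.092,.300),(.6285,-.0945,.3))"
```

```text
t 26.3 p [ 0.5063 -0.0937  0.3067] rpy [ 1.7989e+02 -2.0000e-02  8.8570e+01] F [ 0.3 -0.  -3.1] w 0.027327573252115503 g 29.98650899156928
-> (0.508, -0.092, 0.3) tool d [0.0017 0.0017 0.0067]
-> (0.6285, -0.0945, 0.3) tool d [0.0005 0.1205 0.0002]
```

>>> send_rows --xyz '[[0.0015,0,0.003],[0,0,0.003],[0,0,0],[0,0.01,0],[0,0.011,0],[0,0.011,0],[0,0.011,0],[0,0.011,0],[0,0.011,0],[0,0.011,0],[0,0.011,0],[0,0.011,0],[0,0.011,0],[0,0.01,0],[0,0.003,0],[0,0,0],[0,0,0],[0,0,0]]' --rotation '[[0,0,0],[0,0,0],[0,0,0],[0,0,0],[0,0,0],[0,0,0],[0,0,0],[0,0,0],[0,0,0],[0,0,0],[0,0,0],[0,0,0],[0,0,0],[0,0,0],[0,0,0],[0,0,0],[0,0,0],[0,0,0]]' --jaw '[0,0,0,0,0,0,0,0,0,0,0,0,0,0,0,0,0,0]'

```text
time_s: 28.1
tool_pos: [0.6275, -0.0954, 0.2998]
tool_rot: [-180.0, -0.0, 88.6]
force: [-0.4, -0.1, -2.1]
grip_width: 0.0277
grasp_force: 30.0
```

>>> send_rows --xyz '[[0,0.002,0],[0,0,0.004],[0,0,0.003],[0,0,0.001],[0,0,0],[0,0,0],[0,0,0],[0,0,0],[0,0,0],[0,0,-0.01],[0,0,-0.02],[0,0,-0.02],[0,0,-0.02],[0,0,-0.02],[0,0,-0.02],[0,0,0],[0,0,0],[0,0,0]]' --rotation '[[0,0,0],[0,0,0],[0,0,0],[0,0,0],[0,0,0],[0,0,0],[0,0,0],[0,0,0],[0,0,0],[0,0,0],[0,0,0],[0,0,0],[0,0,0],[0,0,0],[0,0,0],[0,0,0],[0,0,0],[0,0,0]]' --jaw '[0,0,0,0,0,0.8,0.8,0.8,0.8,0.8,0.8,0.8,0.8,0.8,0.8,0.8,0.8,0.8]'

```text
time_s: 29.9
tool_pos: [0.6296, -0.0951, 0.4009]
tool_rot: [-179.9, -0.0, 88.6]
force: [-0.0, -0.2, -0.2]
grip_width: 0.0696
grasp_force: 0.0
```

```bash
python3 -c "
from h import *
delta((.538,.395,.405))
c=env.read_camera('top')
cv2.imwrite('pics/t6.png',cv2.resize(c['image'][170:355,100:490],(780,370)))"
```

```text
t 29.9 p [ 0.6296 -0.0951  0.4009] rpy [-1.7992e+02 -1.0000e-02  8.8570e+01] F [-0.  -0.2 -0.2] w 0.06962273984981461 g 0.0
-> (0.538, 0.395, 0.405) tool d [ 0.4877 -0.1038 -0.0039]
```

View pics/t6.png

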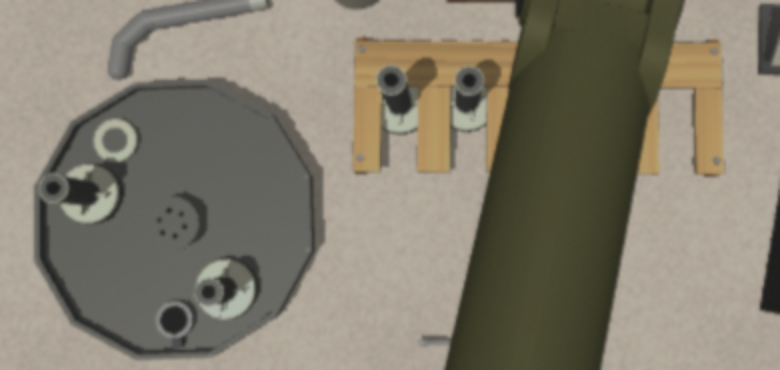

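The caddy still holds the 125 and 100 valves at their first positions, and slots 1 and 2 look correct. I'm moving on to the 125 valve.

>>> send_rows --xyz '[[0,-0.01,-0.01],[0.015,-0.005,-0.005],[0.03,-0.006,0],[0.03,-0.006,0],[0.03,-0.006,0],[0.03,-0.006,0],[0.03,-0.006,0],[0.03,-0.006,0],[0.03,-0.006,0],[0.03,-0.006,0],[0.03,-0.006,0],[0.03,-0.006,0],[0.03,-0.006,0],[0.03,-0.006,0],[0.03,-0.006,0],[0.03,-0.006,0],[0.03,-0.005,0],[0.022,0,0],[0,0,0.01],[0,0,0.01]]' --rotation '[[0,0,0],[0,0,0],[0,0,0],[0,0,0],[0,0,0],[0,0,0],[0,0,0],[0,0,0],[0,0,0],[0,0,0],[0,0,0],[0,0,0],[0,0,0],[0,0,0],[0,0,0],[0,0,0],[0,0,0],[0,0,0],[0,0,0],[0,0,0]]' --jaw '[0.8,0.8,0.8,0.8,0.8,0.8,0.8,0.8,0.8,0.8,0.8,0.8,0.8,0.8,0.8,0.8,0.8,0.8,0.8,0.8]'

```text
time_s: 31.95
tool_pos: [0.5377, 0.3938, 0.3963]
tool_rot: [180.0, 0.1, 88.6]
force: [-0.0, -0.2, 0.8]
grip_width: 0.0694
grasp_force: 0.0
```

>>> send_rows --xyz '[[0,0,0],[0,0,0],[0,0,0]]' --rotation '[[0,0,0],[0,0,0],[0,0,0]]' --jaw '[0.8,0.8,0.8]'

```text
time_s: 32.25
tool_pos: [0.5385, 0.393, 0.3974]
tool_rot: [180.0, -0.0, 88.5]
force: [-0.0, 0.0, -0.1]
grip_width: 0.0693
grasp_force: 0.0
```

```bash
python3 -c "
from h import *
delta((.538,.395,.297))"
```

```text
t 32.25 p [0.5385 0.393  0.3974] rpy [ 1.7996e+02 -1.0000e-02  8.8470e+01] F [-0.   0.  -0.1] w 0.06933062381681118 g 0.0
-> (0.538, 0.395, 0.297) tool d [ 0.002  -0.0007  0.1004]
```

>>> send_rows --xyz '[[0.002,0,0.015],[0,0,0.02],[0,0,0.02],[0,0,0.02],[0,0,0.02],[0,0,0.009],[0,0,0],[0,0,0],[0,0,0]]' --rotation '[[0,0,0],[0,0,0],[0,0,0],[0,0,0],[0,0,0],[0,0,0],[0,0,0],[0,0,0],[0,0,0]]' --jaw '[0.8,0.8,0.8,0.8,0.8,0.8,0.8,0.8,0.8]'

```text
time_s: 33.15
tool_pos: [0.5385, 0.3964, 0.2941]
tool_rot: [179.9, -0.1, 88.6]
force: [0.5, -0.2, -0.1]
grip_width: 0.0698
grasp_force: 0.0
```

>>> send_rows --xyz '[[0,0,0],[0,0,0],[0,0,0],[0,0,0],[0,0,0],[0,0,0],[0,0,-0.01],[0,0,-0.02],[0,0,-0.02],[0,0,-0.02],[0,0,-0.01],[-0.015,0,0],[-0.025,-0.001,0],[-0.025,-0.001,0],[-0.025,-0.001,0],[-0.025,-0.001,0],[-0.025,-0.001,0],[-0.025,0,0],[-0.01,0,0],[0,0,0]]' --rotation '[[0,0,0],[0,0,0],[0,0,0],[0,0,0],[0,0,0],[0,0,0],[0,0,0],[0,0,0],[0,0,0],[0,0,0],[0,0,0],[0,0,0],[0,0,0],[0,0,0],[0,0,0],[0,0,0],[0,0,0],[0,0,0],[0,0,0],[0,0,0]]' --jaw '[0,0,0,0,0,0,0,0,0,0,0,0,0,0,0,0,0,0,0,0]'

```text
time_s: 35.15
tool_pos: [0.5287, 0.2189, 0.3722]
tool_rot: [-180.0, 0.0, 88.4]
force: [-0.3, 0.4, -2.1]
grip_width: 0.0274
grasp_force: 30.0
```

```bash
python3 -c "
from h import *
delta((.507,.05,.38),(.504,-.1675,.38),(.504,-.1675,.275))"
```

```text
t 35.15 p [0.5287 0.2189 0.3722] rpy [-1.7995e+02  4.0000e-02  8.8360e+01] F [-0.3  0.4 -2.1] w 0.027446291376464985 g 29.99964913353324
-> (0.507, 0.05, 0.38) tool d [-0.1695 -0.0169 -0.0077]
-> (0.504, -0.1675, 0.38) tool d [-2.175e-01  3.200e-03  1.000e-04]
-> (0.504, -0.1675, 0.275) tool d [1.00e-04 1.00e-04 1.05e-01]
```

>>> send_rows --xyz '[[-0.012,-0.005,0],[-0.027,-0.004,0],[-0.027,-0.004,0],[-0.027,-0.001,0],[-0.027,0,0],[-0.027,0,0],[-0.027,0,0],[-0.027,0,0],[-0.027,0,0],[-0.027,0,0],[-0.027,0,0],[-0.027,0,0],[-0.027,0,0],[-0.027,0,0],[-0.024,0,0],[0,0,0.02],[0,0,0.02],[0,0,0.02],[0,0,0.02],[0,0,0.01]]' --rotation '[[0,0,0],[0,0,0],[0,0,0],[0,0,0],[0,0,0],[0,0,0],[0,0,0],[0,0,0],[0,0,0],[0,0,0],[0,0,0],[0,0,0],[0,0,0],[0,0,0],[0,0,0],[0,0,0],[0,0,0],[0,0,0],[0,0,0],[0,0,0]]' --jaw '[0,0,0,0,0,0,0,0,0,0,0,0,0,0,0,0,0,0,0,0]'

```text
time_s: 37.15
tool_pos: [0.5046, -0.1639, 0.2809]
tool_rot: [-179.8, -0.0, 88.7]
force: [-0.5, 0.9, -1.4]
grip_width: 0.0273
grasp_force: 30.0
```

>>> send_rows --xyz '[[0,0,0],[0,0,0],[0,0,0],[0,0,0]]' --rotation '[[0,0,0],[0,0,0],[0,0,0],[0,0,0]]' --jaw '[0,0,0,0]'

```text
time_s: 37.55
tool_pos: [0.5055, -0.1653, 0.2838]
tool_rot: [179.9, -0.0, 88.6]
force: [-0.1, 0.4, -2.0]
grip_width: 0.0276
grasp_force: 30.0
```

```bash
python3 -c "
from h import *
delta((.506,-.1685,.272),(.6265,-.171,.272))"
```

```text
t 37.55 p [ 0.5055 -0.1653  0.2838] rpy [ 1.7989e+02 -1.0000e-02  8.8580e+01] F [-0.1  0.4 -2. ] w 0.027553812364728533 g 29.999963846057653
-> (0.506, -0.1685, 0.272) tool d [-0.0032  0.0006  0.0118]
-> (0.6265, -0.171, 0.272) tool d [0.0005 0.1205 0.0002]
```

>>> send_rows --xyz '[[-0.003,0,0.005],[0,0,0.005],[0,0,0.002],[0,0,0],[0,0.01,0],[0,0.011,0],[0,0.011,0],[0,0.011,0],[0,0.011,0],[0,0.011,0],[0,0.011,0],[0,0.011,0],[0,0.011,0],[0,0.011,0],[0,0.01,0],[0,0.003,0],[0,0,0],[0,0,0],[0,0,0]]' --rotation '[[0,0,0],[0,0,0],[0,0,0],[0,0,0],[0,0,0],[0,0,0],[0,0,0],[0,0,0],[0,0,0],[0,0,0],[0,0,0],[0,0,0],[0,0,0],[0,0,0],[0,0,0],[0,0,0],[0,0,0],[0,0,0],[0,0,0]]' --jaw '[0,0,0,0,0,0,0,0,0,0,0,0,0,0,0,0,0,0,0]'

```text
time_s: 39.45
tool_pos: [0.6265, -0.1714, 0.2708]
tool_rot: [-180.0, -0.0, 88.5]
force: [-0.9, 1.2, -2.3]
grip_width: 0.0275
grasp_force: 30.0
```

>>> send_rows --xyz '[[0,0.001,0.003],[0,0,0.003],[0,0,0.001],[0,0,0],[0,0,0],[0,0,0],[0,0,0],[0,0,0],[0,0,0],[0,0,-0.01],[0,0,-0.02],[0,0,-0.02],[0,0,-0.02],[0,-0.01,-0.02],[0,-0.02,-0.02],[0,-0.025,-0.02],[0,0,0],[0,0,0],[0,0,0],[0,0,0]]' --rotation '[[0,0,0],[0,0,0],[0,0,0],[0,0,0],[0,0,0],[0,0,0],[0,0,0],[0,0,0],[0,0,0],[0,0,0],[0,0,0],[0,0,0],[0,0,0],[0,0,0],[0,0,0],[0,0,0],[0,0,0],[0,0,0],[0,0,0],[0,0,0]]' --jaw '[0,0,0,0,0,0.8,0.8,0.8,0.8,0.8,0.8,0.8,0.8,0.8,0.8,0.8,0.8,0.8,0.8,0.8]'

```text
time_s: 41.45
tool_pos: [0.5734, -0.1694, 0.3928]
tool_rot: [-179.9, 0.0, 88.6]
force: [1.0, 0.0, 0.3]
grip_width: 0.0695
grasp_force: 0.0
```

```bash
python3 - <<'E'
from h import *
delta((.4325,.2463,.39),(.4325,.2463,.272))
c=env.read_camera("top")
k=c["image"][295:332,190:235];m=((k.min(2)>125)*255).astype(np.uint8)
P=cv2.convexHull(np.argwhere(m)[:,::-1].astype(np.float32));(u,v),r=cv2.minEnclosingCircle(P)
print("E",ray(c,(u+190,v+295),.05),r)
E
```

```text
t 41.45 p [ 0.5734 -0.1694  0.3928] rpy [-1.7992e+02  1.0000e-02  8.8610e+01] F [1.  0.  0.3] w 0.06950740061301677 g 0.0
-> (0.4325, 0.2463, 0.39) tool d [ 0.4121 -0.151   0.0029]
-> (0.4325, 0.2463, 0.272) tool d [0.     0.0002 0.118 ]
E [0.41435673 0.24505036 0.05      ] 22.82343864440918
```

>>> send_rows --xyz '[[0.012,-0.006,0],[0.027,-0.01,0],[0.027,-0.01,0],[0.027,-0.01,0],[0.027,-0.01,0],[0.027,-0.01,0],[0.027,-0.01,0],[0.027,-0.01,0],[0.027,-0.01,0],[0.027,-0.01,0],[0.027,-0.01,0],[0.027,-0.01,0],[0.027,-0.01,0],[0.027,-0.01,0],[0.027,-0.01,0],[0.022,-0.005,0],[0,0,0.01],[0,0,0],[0,0,0],[0,0,0]]' --rotation '[[0,0,0],[0,0,0],[0,0,0],[0,0,0],[0,0,0],[0,0,0],[0,0,0],[0,0,0],[0,0,0],[0,0,0],[0,0,0],[0,0,0],[0,0,0],[0,0,0],[0,0,0],[0,0,0],[0,0,0],[0,0,0],[0,0,0],[0,0,0]]' --jaw '[0.8,0.8,0.8,0.8,0.8,0.8,0.8,0.8,0.8,0.8,0.8,0.8,0.8,0.8,0.8,0.8,0.8,0.8,0.8,0.8]'

```text
time_s: 43.5
tool_pos: [0.4327, 0.2447, 0.3839]
tool_rot: [180.0, 0.0, 88.5]
force: [-0.1, -0.1, 0.3]
grip_width: 0.0696
grasp_force: 0.0
```

```bash
python3 - <<'E'
from h import *
delta((.4325,.2463,.274))
a=env.read_camera("top")["image"][165:355,100:490]
b=env.read_camera("scene")["image"][150:320,150:540]
cv2.imwrite("pics/duo7.png",cv2.resize(np.vstack([a,b]),None,fx=1.65,fy=1.65))
E
```

```text
t 43.5 p [0.4327 0.2447 0.3839] rpy [1.7999e+02 1.0000e-02 8.8450e+01] F [-0.1 -0.1  0.3] w 0.06956505620533876 g 0.0
-> (0.4325, 0.2463, 0.274) tool d [ 0.0016 -0.0002  0.1099]
```

View pics/duo7.png

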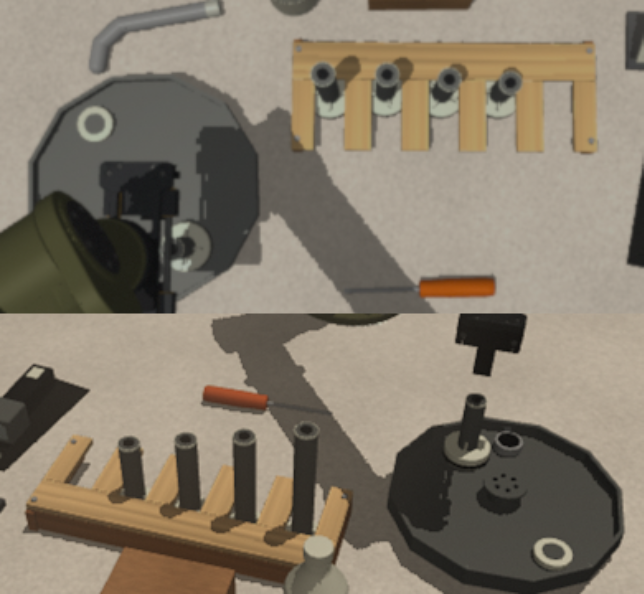

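Four valves are seated and upright in slots 1–4, and the gripper is over the 100 valve.

>>> send_rows --xyz '[[0.0015,0,0.015],[0,0,0.02],[0,0,0.02],[0,0,0.02],[0,0,0.02],[0,0,0.012],[0,0,0],[0,0,0],[0,0,0]]' --rotation '[[0,0,0],[0,0,0],[0,0,0],[0,0,0],[0,0,0],[0,0,0],[0,0,0],[0,0,0],[0,0,0]]' --jaw '[0.8,0.8,0.8,0.8,0.8,0.8,0.8,0.8,0.8]'

```text
time_s: 44.5
tool_pos: [0.4329, 0.2475, 0.278]
tool_rot: [179.9, -0.1, 88.6]
force: [0.3, 0.4, 0.1]
grip_width: 0.0699
grasp_force: 0.0
```

>>> send_rows --xyz '[[0,0,0],[0,0,0],[0,0,0],[0,0,0],[0,0,0],[0,0,0],[0,0,-0.01],[0,0,-0.02],[0,0,-0.02],[0,0,-0.02],[0,0,-0.02],[-0.015,0.01,-0.01],[-0.025,0.02,0],[-0.025,0.02,0],[-0.025,0.015,0],[-0.025,0.005,0],[-0.025,0,0],[-0.025,0,0],[-0.01,0,0],[0,0,0]]' --rotation '[[0,0,0],[0,0,0],[0,0,0],[0,0,0],[0,0,0],[0,0,0],[0,0,0],[0,0,0],[0,0,0],[0,0,0],[0,0,0],[0,0,0],[0,0,0],[0,0,0],[0,0,0],[0,0,0],[0,0,0],[0,0,0],[0,0,0],[0,0,0]]' --jaw '[0,0,0,0,0,0,0,0,0,0,0,0,0,0,0,0,0,0,0,0]'

```text
time_s: 46.5
tool_pos: [0.498, 0.0692, 0.3772]
tool_rot: [180.0, -0.0, 88.4]
force: [-0.1, 0.4, -1.6]
grip_width: 0.0273
grasp_force: 30.0
```

```bash
python3 -c "
from h import *
delta((.504,-.244,.375))"
```

```text
t 46.5 p [0.498  0.0692 0.3772] rpy [ 1.7998e+02 -3.0000e-02  8.8400e+01] F [-0.1  0.4 -1.6] w 0.027269859522548894 g 29.997853962122463
-> (0.504, -0.244, 0.375) tool d [-0.3129  0.0148  0.002 ]
```

>>> send_rows --xyz '[[-0.014,0.002,0],[-0.027,0.002,0],[-0.027,0.002,0],[-0.027,0.002,0],[-0.027,0.002,0],[-0.027,0.001,0],[-0.027,0.001,0],[-0.027,0.001,0],[-0.027,0.001,0],[-0.027,0,0],[-0.027,0,0],[-0.027,0,0],[-0.004,0,0.01],[0,0,0.02],[0,0,0.02],[0,0,0.02],[0,0,0.02],[0,0,0.01],[0,0,0.005],[0,0,0]]' --rotation '[[0,0,0],[0,0,0],[0,0,0],[0,0,0],[0,0,0],[0,0,0],[0,0,0],[0,0,0],[0,0,0],[0,0,0],[0,0,0],[0,0,0],[0,0,0],[0,0,0],[0,0,0],[0,0,0],[0,0,0],[0,0,0],[0,0,0],[0,0,0]]' --jaw '[0,0,0,0,0,0,0,0,0,0,0,0,0,0,0,0,0,0,0,0]'

```text
time_s: 48.5
tool_pos: [0.5043, -0.2441, 0.2714]
tool_rot: [-180.0, -0.0, 88.6]
force: [0.3, -0.0, -1.2]
grip_width: 0.0273
grasp_force: 30.0
```

>>> send_rows --xyz '[[0,0,0],[0,0,0],[0,0,0],[0,0,0]]' --rotation '[[0,0,0],[0,0,0],[0,0,0],[0,0,0]]' --jaw '[0,0,0,0]'

```text
time_s: 48.9
tool_pos: [0.5042, -0.2447, 0.2722]
tool_rot: [179.9, -0.0, 88.6]
force: [-0.1, 0.1, -1.6]
grip_width: 0.0273
grasp_force: 30.0
```

```bash
python3 -c "
from h import *
delta((.505,-.2440,.256),(.6245,-.2468,.256))"
```

```text
t 48.9 p [ 0.5042 -0.2447  0.2722] rpy [179.94  -0.    88.57] F [-0.1  0.1 -1.6] w 0.027340198467373657 g 29.998356848373078
-> (0.505, -0.244, 0.256) tool d [0.0008 0.0007 0.0162]
-> (0.6245, -0.2468, 0.256) tool d [2.000e-04 1.195e-01 1.000e-04]
```

>>> send_rows --xyz '[[0,0,0.006],[0,0,0.006],[0,0,0.004],[0,0,0],[0,0.01,0],[0,0.011,0],[0,0.011,0],[0,0.011,0],[0,0.011,0],[0,0.011,0],[0,0.011,0],[0,0.011,0],[0,0.011,0],[0,0.011,0],[0,0.009,0],[0,0.003,0],[0,0,0],[0,0,0],[0,0,0]]' --rotation '[[0,0,0],[0,0,0],[0,0,0],[0,0,0],[0,0,0],[0,0,0],[0,0,0],[0,0,0],[0,0,0],[0,0,0],[0,0,0],[0,0,0],[0,0,0],[0,0,0],[0,0,0],[0,0,0],[0,0,0],[0,0,0],[0,0,0]]' --jaw '[0,0,0,0,0,0,0,0,0,0,0,0,0,0,0,0,0,0,0]'

```text
time_s: 50.8
tool_pos: [0.6246, -0.2479, 0.2558]
tool_rot: [-180.0, -0.0, 88.5]
force: [1.0, 0.4, -3.4]
grip_width: 0.0279
grasp_force: 30.0
```

>>> send_rows --xyz '[[0,0.001,0.004],[0,0,0.003],[0,0,0.001],[0,0,0],[0,0,0],[0,0,0],[0,0,0],[0,0,0],[0,0,0],[0,0,-0.01],[0,0,-0.02],[0,0,-0.02],[0,0,-0.02],[0,0,-0.02],[0,0,-0.02],[-0.015,-0.02,-0.02],[-0.02,-0.03,0],[-0.02,-0.03,0],[0,0,0],[0,0,0]]' --rotation '[[0,0,0],[0,0,0],[0,0,0],[0,0,0],[0,0,0],[0,0,0],[0,0,0],[0,0,0],[0,0,0],[0,0,0],[0,0,0],[0,0,0],[0,0,0],[0,0,0],[0,0,0],[0,0,0],[0,0,0],[0,0,0],[0,0,0],[0,0,0]]' --jaw '[0,0,0,0,0,0.8,0.8,0.8,0.8,0.8,0.8,0.8,0.8,0.8,0.8,0.8,0.8,0.8,0.8,0.8]'

```text
time_s: 52.8
tool_pos: [0.5438, -0.3017, 0.3789]
tool_rot: [179.9, -0.0, 88.4]
force: [0.2, -0.1, -0.1]
grip_width: 0.0696
grasp_force: 0.0
```

```bash
python3 - <<'E'
from h import *
delta()
a=env.read_camera("top")["image"][165:340,265:555]
b=env.read_camera("scene")["image"][160:320,90:380]
cv2.imwrite("pics/duo8.png",cv2.resize(np.vstack([a,b]),None,fx=1.75,fy=1.75))
E
```

```text
t 52.8 p [ 0.5438 -0.3017  0.3789] rpy [ 1.7988e+02 -3.0000e-02  8.8430e+01] F [ 0.2 -0.1 -0.1] w 0.06955509029594205 g 0.0
```

View pics/duo8.png

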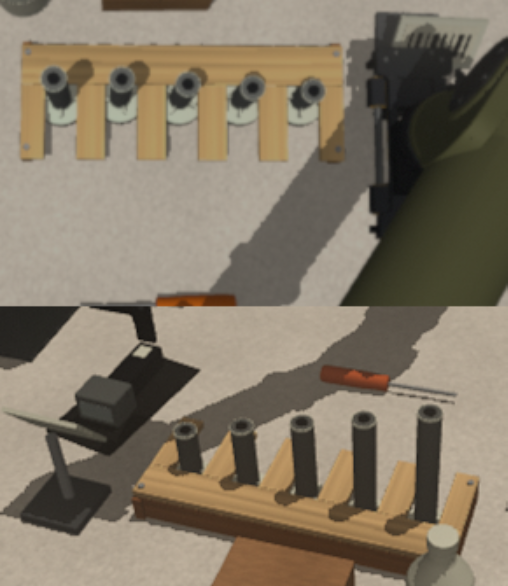

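All five valves stand seated. Next I'll measure the scanner, mat and label.

```bash
python3 - <<'E'
import cv2
im=cv2.imread("pics/top2.png")[165:340,470:560]
cv2.imwrite("pics/sc.png",cv2.convertScaleAbs(cv2.resize(im,None,fx=3.4,fy=3.4,interpolation=cv2.INTER_CUBIC),alpha=1.6,beta=25))
E
```

```text
(no output)
```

View pics/sc.png

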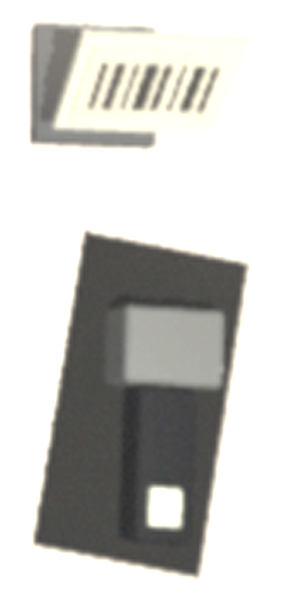

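The crop shows the label with its barcode centred near (153,88), the mat corners at (88,232), (247,265), (197,576) and (37,543), the scanner's head top face between (125,304) and (222,388), and a tag on the handle at (165,508).

```bash
python3 - <<'E'
from h import *
c=env.read_camera("top")
f=lambda p:(p[0]/3.4+470-.35,p[1]/3.4+165-.35)
L=lambda ps,z:np.array([ray(c,f(p),z)[:2] for p in ps])
m=L([(88,232),(247,265),(197,576),(37,543)],.003);print("mat",m.round(3).tolist(),m.mean(0).round(4))
u=(m[0]+m[1]-m[2]-m[3])/2;print("len",np.linalg.norm(u),"w",np.linalg.norm(m[0]-m[3]-0*u),np.linalg.norm((m[0]-m[1])),"yaw",np.degrees(np.arctan2(u[1],u[0])))
h=L([(125,304),(223,310),(222,388),(126,384)],.047);print("head",h.round(3).tolist(),h.mean(0).round(4),"w",np.linalg.norm(h[0]-h[1]),"l",np.linalg.norm(h[0]-h[3]))
t=L([(165,508)],.037)[0];d=h.mean(0)-t;print("tag",t.round(4),"yaw axis",np.degrees(np.arctan2(d[1],d[0])),np.linalg.norm(d))
for a,b in((0,3),(1,2)): e=h[a]-h[b];print("edge yaw",np.degrees(np.arctan2(e[1],e[0])))
for a,b in((1,0),(2,3)): e=h[b]-h[a];print("side yaw",np.degrees(np.arctan2(-e[0],e[1])))
T=L([(85,30),(248,37)],.152);B=L([(55,125),(225,130)],.092)
print("label top",T.round(4).tolist(),np.linalg.norm(T[0]-T[1]),"bot",B.round(4).tolist(),np.linalg.norm(B[0]-B[1]),"mid",np.vstack([T,B]).mean(0).round(4))
for e in(T[0]-T[1],B[0]-B[1]):print("stand yaw",np.degrees(np.arctan2(-e[0],e[1])))
print("barcode",L([(153,88)],.122).round(4))
print("foot",L([(33,25),(33,140),(153,143)],.0).round(4).tolist())
E
```

```text
mat [[0.6, -0.384], [0.576, -0.488], [0.373, -0.442], [0.397, -0.34]] [ 0.4864 -0.4134]
len 0.20759313305386443 w 0.2079216309471952 0.10662103504857445 yaw -12.433796359208456
head [[0.549, -0.391], [0.544, -0.453], [0.494, -0.45], [0.498, -0.389]] [ 0.521  -0.4208] w 0.062287644917731116 l 0.050882892435027346
tag [ 0.419  -0.4126] yaw axis -4.605435243954945 0.10228833858018459
edge yaw -2.493035096408886
edge yaw -4.259965763808341
side yaw -4.677985776828498
side yaw -3.524488739539152
label top [[0.7044, -0.3424], [0.6982, -0.4383]] 0.09607003233835731 bot [[0.6577, -0.3395], [0.6524, -0.4444]] 0.10511239318601669 mid [ 0.6782 -0.3912]
stand yaw -3.721143313713288
stand yaw -2.8996157997930943
barcode [[ 0.6742 -0.391 ]]
foot [[0.7411, -0.3553], [0.6628, -0.3513], [0.6591, -0.4313]]
```

>>> send_rows --xyz '[[-0.012,-0.009,0],[-0.023,-0.016,0],[-0.023,-0.016,0],[-0.023,-0.016,0],[-0.023,-0.016,0],[-0.012,-0.008,0],[0,0,0],[0,0,0],[0,0,0],[0,0,0],[0,0,0],[0,0,0],[0,0,0],[0,0,0],[0,0,0],[0,0,0],[0,0,0],[0,0,0],[0,0,0],[0,0,0]]' --rotation '[[0,0,0],[0,0,0],[0,0,0],[0,0,0],[0,0,0],[0,0,0],[0,0,0.147],[0,0,0.147],[0,0,0.147],[0,0,0.147],[0,0,0.147],[0,0,0.147],[0,0,0.147],[0,0,0.147],[0,0,0.147],[0,0,0.147],[0,0,0.147],[0,0,0],[0,0,0],[0,0,0]]' --jaw '[0.8,0.8,0.8,0.8,0.8,0.8,0.8,0.8,0.8,0.8,0.8,0.8,0.8,0.8,0.8,0.8,0.8,0.8,0.8,0.8]'

```text
time_s: 54.95
tool_pos: [0.461, -0.4145, 0.3777]
tool_rot: [-180.0, -0.0, -3.9]
force: [-0.6, -0.6, -0.5]
grip_width: 0.0692
grasp_force: 0.0
```

```bash
python3 - <<'E'
from h import *
delta((.459,-.4165,.30),(.459,-.4165,.1915))
a=cv2.imread("pics/scene0.png");b=env.read_camera("scene")["image"]
w=env.read_camera("wrist");cv2.imwrite("pics/w9.png",np.hstack([cv2.resize(w["image"],None,fx=.75,fy=.75),cv2.resize(b[150:270,110:220],(320,360))]))
# shift of the head patch between start and now (template match)
t=a[195:232,130:205];r=cv2.matchTemplate(b[170:260,100:240],t,cv2.TM_CCOEFF_NORMED);_,v,_,l=cv2.minMaxLoc(r);print("match",v,l[0]+100-130,l[1]+170-195)
E
```

```text
t 54.95 p [ 0.461  -0.4145  0.3777] rpy [-179.99   -0.     -3.91] F [-0.6 -0.6 -0.5] w 0.06916291479893392 g 0.0
-> (0.459, -0.4165, 0.3) tool d [-0.0019  0.0021  0.0777]
-> (0.459, -0.4165, 0.1915) tool d [-0.      0.      0.1085]
match 0.8256544470787048 0 0
```

View pics/w9.png

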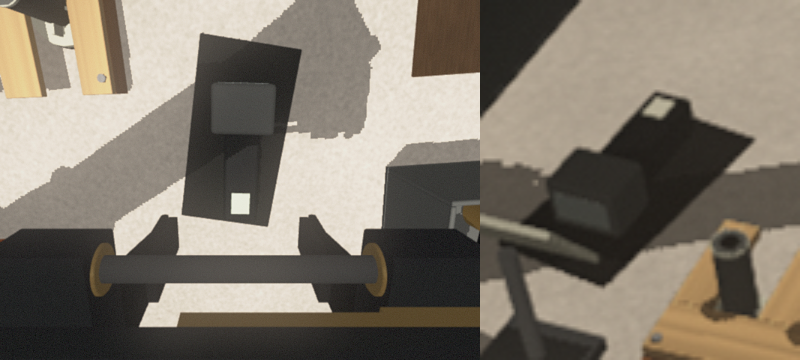

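The wrist view shows the scanner aligned with the gripper (tag at 240, the midpoint between the fingers at about 238), and the scene match gives zero shift. I'm descending.

>>> send_rows --xyz '[[-0.002,0.002,0.015],[0,0,0.025],[0,0,0.025],[0,0,0.025],[0,0,0.025],[0,0,0.025],[0,0,0.02],[0,0,0.01],[0,0,0.005],[0,0,0],[0,0,0],[0,0,0]]' --rotation '[[0,0,0],[0,0,0],[0,0,0],[0,0,0],[0,0,0],[0,0,0],[0,0,0],[0,0,0],[0,0,0],[0,0,0],[0,0,0],[0,0,0]]' --jaw '[0.8,0.8,0.8,0.8,0.8,0.8,0.8,0.8,0.8,0.8,0.8,0.8]'

```text
time_s: 56.25
tool_pos: [0.459, -0.4169, 0.2038]
tool_rot: [179.9, -0.1, -4.1]
force: [-0.5, 0.3, 1.4]
grip_width: 0.0696
grasp_force: 0.0
```

>>> send_rows --xyz '[[0,0,0.006],[0,0,0.006],[0,0,0],[0,0,0],[0,0,0],[0,0,0],[0,0,0],[0,0,0],[0,0,0],[0,0,0]]' --rotation '[[0,0,0],[0,0,0],[0,0,0],[0,0,0],[0,0,0],[0,0,0],[0,0,0],[0,0,0],[0,0,0],[0,0,0]]' --jaw '[0.8,0.8,0.8,0.8,0,0,0,0,0,0]' --newtons 40

```text
time_s: 57.25
tool_pos: [0.4587, -0.4166, 0.1908]
tool_rot: [180.0, -0.0, -4.1]
force: [0.3, -1.2, 0.1]
grip_width: 0.0378
grasp_force: 39.8
```

```bash
python3 -c "
from h import *
o=env.get_obs();p=np.array(o['tool_pos'])
delta(tuple((p+[0,0,.05]).round(4)),tuple((p+[.0294,.0389,.097]).round(4)))"
```

```text
t 57.25 p [ 0.4587 -0.4166  0.1908] rpy [ 1.7999e+02 -1.0000e-02 -4.0800e+00] F [ 0.3 -1.2  0.1] w 0.0377874080906481 g 39.785724487155676
-> (np.float64(0.4587), np.float64(-0.4166), np.float64(0.2408)) tool d [ 0.    0.   -0.05]
-> (np.float64(0.4881), np.float64(-0.3777), np.float64(0.2878)) tool d [ 0.0266 -0.0409 -0.047 ]
```

>>> send_rows --xyz '[[0,0,-0.008],[0,0,-0.014],[0,0,-0.015],[0,0,-0.015],[0.006,-0.009,-0.015],[0.007,-0.01,-0.015],[0.007,-0.01,-0.01],[0.006,-0.012,-0.005],[0,0,0],[0,0,0],[0,0,0],[0,0,0]]' --rotation '[[0,0,0],[0,0,0],[0,0,0],[0,0,0],[0,0,0],[0,0,0],[0,0,0],[0,0,0],[0,0,0],[0,0,0],[0,0,0],[0,0,0]]' --jaw '[0,0,0,0,0,0,0,0,0,0,0,0]'

```text
time_s: 58.45
tool_pos: [0.4868, -0.3779, 0.2872]
tool_rot: [-180.0, 0.1, -4.2]
force: [0.2, 0.2, -1.6]
grip_width: 0.0376
grasp_force: 39.8
```

```bash
python3 - <<'E'
from h import *
delta((.4881,-.3777,.2878))
b=env.read_camera("scene");im=b["image"].copy();w=env.read_camera("wrist")["image"]
p=np.array(env.get_obs()["tool_pos"]);d=np.array([.9973,-.0732,0])
win=p+[0,0,-.2878+.122]+d*.087;
for X in (win,win+d*.1,[.675,-.391,.122]): print(np.round(X,4),proj(b,X).round(1)); cv2.circle(im,tuple(int(8*v) for v in proj(b,X)),12,(0,0,255),-1,shift=3)
cv2.imwrite("pics/a10.png",np.hstack([cv2.resize(im[150:300,60:210],(450,450)),cv2.resize(w,(345,450))]))
E
```

```text
t 58.45 p [ 0.4868 -0.3779  0.2872] rpy [-1.80e+02  6.00e-02 -4.16e+00] F [ 0.2  0.2 -1.6] w 0.03761394101007099 g 39.79281331412494
-> (0.4881, -0.3777, 0.2878) tool d [ 0.0013 -0.0003 -0.0006]
[ 0.5737 -0.3843  0.1216] [146.6 196.7]
[ 0.6734 -0.3916  0.1216] [121.3 224.4]
[ 0.675 -0.391  0.122] [121.2 224.8]
```

View pics/a10.png

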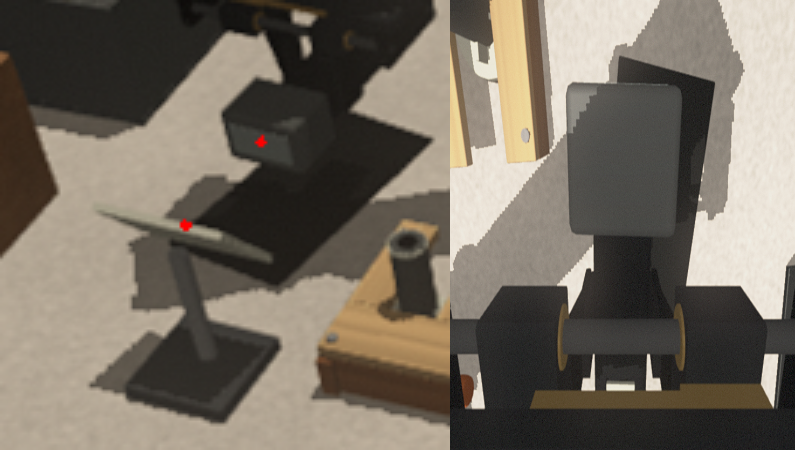

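The projected window point sits on the scanner's glass (261,142), the scanner is level, and the aim point falls on the middle of the panel (185,225). I'll hold for two seconds.

>>> send_rows --xyz '[[0,0,0],[0,0,0],[0,0,0],[0,0,0],[0,0,0],[0,0,0],[0,0,0],[0,0,0],[0,0,0],[0,0,0],[0,0,0],[0,0,0],[0,0,0],[0,0,0],[0,0,0],[0,0,0],[0,0,0],[0,0,0],[0,0,0],[0,0,0]]' --rotation '[[0,0,0],[0,0,0],[0,0,0],[0,0,0],[0,0,0],[0,0,0],[0,0,0],[0,0,0],[0,0,0],[0,0,0],[0,0,0],[0,0,0],[0,0,0],[0,0,0],[0,0,0],[0,0,0],[0,0,0],[0,0,0],[0,0,0],[0,0,0]]' --jaw '[0,0,0,0,0,0,0,0,0,0,0,0,0,0,0,0,0,0,0,0]'

```text
time_s: 60.55
tool_pos: [0.4876, -0.3774, 0.2878]
tool_rot: [-180.0, -0.0, -4.1]
force: [-0.0, 0.2, -1.4]
grip_width: 0.0375
grasp_force: 39.8
```

```bash
python3 - <<'E'
from h import *
delta((.4687,-.4156,.24),(.4687,-.4156,.1945))
# valve check: feet visible in the slots / cap positions seen by the scene camera
b=env.read_camera("scene");im=b["image"].copy()
C=np.array([.6235,-.0945]);a=np.radians(-1.56);R=np.array([[np.cos(a),-np.sin(a)],[np.sin(a),np.cos(a)]])
for h,y in zip((.2,.175,.15,.125,.1),(.152,.076,0,-.076,-.152)):
    q=C+R@[.006,y];u=proj(b,[*q,h]);cv2.circle(im,tuple(int(8*v) for v in u),10,(0,0,255),-1,shift=3)
cv2.imwrite("pics/v11.png",cv2.resize(im[190:320,150:380],None,fx=3,fy=3))
E
```

```text
t 60.55 p [ 0.4876 -0.3774  0.2878] rpy [-1.80e+02 -1.00e-02 -4.07e+00] F [-0.   0.2 -1.4] w 0.037521365779417865 g 39.79297857731581
-> (0.4687, -0.4156, 0.24) tool d [-0.0161  0.0394  0.0478]
-> (0.4687, -0.4156, 0.1945) tool d [-0.      0.      0.0455]
```

View pics/v11.png

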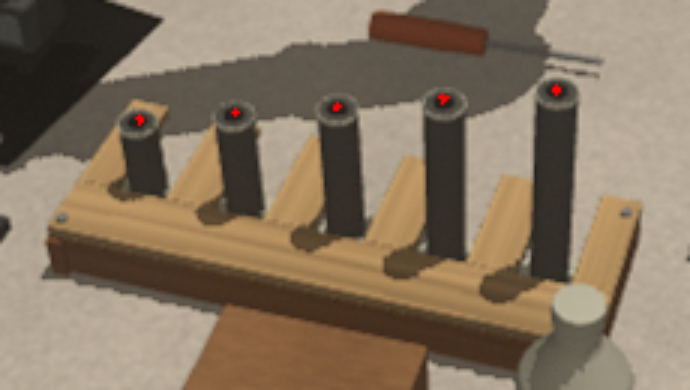

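All five caps coincide with the points predicted for the ends of their slots. I'm laying the scanner back.

>>> send_rows --xyz '[[-0.004,0.009,0.008],[-0.004,0.01,0.013],[-0.004,0.01,0.013],[-0.004,0.01,0.013],[0,0,0.013],[0,0,0.012],[0,0,0.01],[0,0,0.005],[0,0,0.003],[0,0,0],[0,0,0],[0,0,0]]' --rotation '[[0,0,0],[0,0,0],[0,0,0],[0,0,0],[0,0,0],[0,0,0],[0,0,0],[0,0,0],[0,0,0],[0,0,0],[0,0,0],[0,0,0]]' --jaw '[0,0,0,0,0,0,0,0,0,0,0,0]'

```text
time_s: 61.8
tool_pos: [0.469, -0.4153, 0.1983]
tool_rot: [180.0, -0.1, -4.1]
force: [0.2, 0.4, -2.3]
grip_width: 0.0376
grasp_force: 39.8
```

>>> send_rows --xyz '[[0,0,0.003],[0,0,0.003],[0,0,0.002],[0,0,0],[0,0,0],[0,0,0],[0,0,0],[0,0,0],[0,0,0],[0,0,-0.01],[0,0,-0.02],[0,0,-0.03],[0,0,-0.03],[0,0,-0.03],[0,0,-0.03],[0,0.03,-0.02],[-0.02,0.03,-0.01],[0,0,0],[0,0,0],[0,0,0]]' --rotation '[[0,0,0],[0,0,0],[0,0,0],[0,0,0],[0,0,0],[0,0,0],[0,0,0],[0,0,0],[0,0,0],[0,0,0],[0,0,0],[0,0,0],[0,0,0],[0,0,0],[0,0,0],[0,0,0],[0,0,0],[0,0,0],[0,0,0],[0,0,0]]' --jaw '[0,0,0,0,0,0.8,0.8,0.8,0.8,0.8,0.8,0.8,0.8,0.8,0.8,0.8,0.8,0.8,0.8,0.8]'

```text
time_s: 63.8
tool_pos: [0.445, -0.473, 0.3702]
tool_rot: [-180.0, -0.1, -4.0]
force: [-0.3, 0.1, 0.2]
grip_width: 0.0697
grasp_force: 0.0
```

```bash
python3 - <<'E'
from h import *
delta()
im=env.read_camera("scene")["image"]
cv2.imwrite("pics/f12.png",cv2.resize(im[150:330,90:550],None,fx=1.7,fy=1.7))
E
```

```text
t 63.8 p [ 0.445  -0.473   0.3702] rpy [-1.7996e+02 -6.0000e-02 -4.0400e+00] F [-0.3  0.1  0.2] w 0.0696609788746059 g 0.0
```

View pics/f12.png

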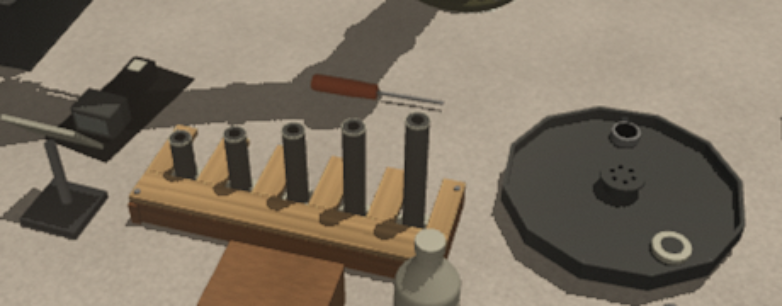

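The scanner lies on its belly on the mat (100,110), all five valves are seated in size order, and the other things are undisturbed. I'm handing in.

```bash
python3 -c "
from cell import env
print(env.sign_off())"
```

```text
the job is handed in; nothing more can be done
None
```

The job is handed in with no verdict shown: the last pictures show all five valves upright at the ends of their slots in size order, and the scanner, held level on the barcode from about 10 cm for two seconds, back on its mat belly down.

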